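# Load a gasket pack into the compression test fixture

### The arm

A 6-joint arm with a two-finger parallel gripper is mounted at the origin on the work surface. World frame = base frame: x ahead of the robot, y to its left, z up, the work surface at z = 0. Lengths are in m, angles in rad, forces in N, time in s.
With the tool pointing down it reaches from about 0.35 to 0.85 m from the base axis. Payload 8.1 kg.
Tool frame: the origin (TCP) lies at the very end of the fingers, on their centre line; the grasp point (between the pads) lies 19 mm behind it; z points along the fingers, y is the direction in which the jaws open and shut (so a half turn about z gives the same grasp; the last joint's range is limited). The gripper opens to 93 mm and grips with 3 to 60 N. Pads are 15 mm wide; open, the fingers measure 128 mm over their backs; the gripper's body (75 mm by 188 mm) begins 65 mm behind the grasp point.
Start: joints at [-1.375, 0.13, 1.488, -0, 1.523, -0.085], TCP at [0.166, -0.576, 0.183] pointing down, gripper open.
Joint ranges: [-2.96, 2.96], [-0.89, 2.26], [0.02, 2.5], [-1.34, 4.48], [0, 2.73], [-2.66, 2.66]. Speed limits (rad/s): [2.39, 2.39, 2.79, 3.14, 3.14, 3.14].

### API

Orientations are given as a rotation vector (axis times angle).
In Python, from station import * gives the robot as it stands.
- The arm moves only by the shell command python3 -m inch 'ROWS'. ROWS is a JSON object of lists of equal length, an entry for each row: "xyz": the shift along the tool's x, y, z in mm, a list of three; "twist": the turn, a rotation vector about the tool's x, y, z in rad, a list of three; "fingers": the closure, from 0 (fully open) to 1 (shut). In form: {"xyz": [[dx, dy, dz], ...], "twist": [[ax, ay, az], ...], "fingers": [fingers, ...]}. A call has 1 to 10 rows; each row is the pose to reach, as a shift and turn from the pose commanded when the call began, along the tool's axes at that moment; what a row does not reach only later rows make up. A row lasts 1/12 s, in which the tool goes at most 41.7 mm and 7.16 degrees, less where a joint would pass 70% of its speed; a pose out of reach is approached as far as the arm can. A call with a gripper value outside its range is refused whole. The fingers move at their own pace and stop on an object; the grip force is fixed at half the most. Time passes only in rows, so rows that repeat a pose let the fingers close. It gives the time, the measured TCP pose, the force and the opening at its end, in the units of the state.
- sense(): the state, without advancing time (a new reading comes with each control period).
- read_camera(name): name is "side" or "top" or "wrist"; returns the picture (420x560x3 uint8, blue, green, red); there is no depth.
- calibration(name): a dict with "fovy" (degrees; the focal length in pixels is half the picture's height over the tangent of half this angle, whatever the lens; pixels are square), "cx", "cy" (the principal point, pixels), "rvec" (rotation vector, rad) and "tvec" (3), from world to camera coordinates, as OpenCV has them. Camera axes: x right, y down, z forward; pixel columns grow to the right and rows downward; lengths in m; the calibration is good to about 2 mm. A picture is of the moment at which its call begins: read the wrist's pose just before it. calibration takes no time and is no camera call; for the wrist camera it gives the pose at the moment of the call.
- hand_in(): hands the job in, once; it reports no verdict.
The state is a dict: "time_s": time; "qpos": joint angles; "qd": joint speeds; "joint_torque": joint torques, N m; "eef_pos": TCP position; "tool_rot": TCP orientation; "ft_force": force on the tool from outside, world axes, zero at the start; "ft_torque": the same for the moment, N m; "grip_width": opening from 0.0 (shut) to 1.0 (fully open).
Only numpy, scipy, OpenCV 4.12 (cv2) and the standard library are available. Lean on these libraries where they do the work, as an engineer would, in place of code of your own. Each camera call takes 0.05 s, during which the arm holds its last target.

### The job

Set the gasket test up in the fixture: swing the red hold-down arm up and right back so that it stays open, work the blue load cell into the pocket between the two guide pins until it sits flat on the pocket floor, thread every gasket on the bench over both pins and finish with the steel pressure plate on top, all lying flat. Then swing the arm back down so that its rubber foot rests on the plate, let go, and leave everything else on the bench where it is.

Things in the scene. Friction and masses are not known exactly. Their poses are not given: they have to be found in the camera images.
- fixture: Compression test fixture, fixed to the bench: dark steel base 110 x 225 x 14 mm (y from -100 to 125 mm), on it an aluminium pedestal 47 mm wide (x), 136 mm long (y), its top 50 mm above the bench, with a pocket in the middle, two guide pins and a hinged red hold-down arm. Origin under the pedestal's centre at bench height; z up, y along the line of the pins towards the hinge
- pack (a point): Centre of the pedestal's top, midway between the pins, 50 mm above the bench, at the mouth of the pocket; axes as the fixture's. The pocket is 37 mm (x) by 67 mm (y) and 26 mm deep (floor 24 mm above the bench); the walls on its long sides are 5 mm thick
- pin_right (a point): Tip of the upright steel guide pin farther from the hinge (fixture y = -48 mm), 102 mm above the bench. Each pin: 10 mm in diameter, 52 mm tall, the last 8 mm a cone 4 mm across at the tip
- pin_left (a point): Tip of the guide pin nearer the hinge (fixture y = +48 mm), 102 mm above the bench
- clamp (a joint): Angle (rad) of the red arm: 0 = down on its stop, level over both pins, foot 12 mm above the pedestal (as at the start); grows as the grip swings up and over towards the hinge; pi/2 = upright, where it still falls shut; past about 1.75 it falls open to its stop at 2.0 and stays. Damped: it falls at about 0.7 rad/s, lifting takes 2 to 4 N at its grip. Foot on the plate: about 0.14 to 0.26
- clamp_hinge (a point): Hinge axis of the arm, 118 mm above the bench at fixture y = +95 mm, along the fixture's x, between two grey cheeks (y = 82 to 112 mm, up to 132 mm high). The arm is a bar 18 mm wide and 14 mm high
- clamp_knob (a point): Centre of the black T-grip at the arm's end: a cylinder 28 mm in diameter and 34 mm long, lying along the fixture's x, 185 mm from the hinge axis. Pinched by its flat ends (fingers closing along the fixture's x) it turns between the fingers, so the gripper can point down along the whole arc
- clamp_foot (a point): Lowest point (arm level) of the arm's rubber foot (a ball of 24 mm), on a spindle 95 mm from the hinge; it comes down on the middle of the pack
- cell: Load cell: blue block 34 mm (x) by 64 mm (y) by 28 mm high, 0.14 to 0.24 kg, lying on the bench; origin at the centre of its underside, z up. It fits the pocket either way round with 1.5 mm to spare at each side, and seated it stands 2 mm above the pedestal
- plate: Pressure plate: bare steel, 58 mm (x) by 140 mm (y) by 12 mm thick, 0.28 to 0.46 kg, with two through holes of 13 mm at y = -48 and +48 mm; lies flat on the bench; origin at the centre of its underside, z up
- wrench: Open-ended wrench, 170 mm, steel; not part of the job (leave)
- driver: Screwdriver with a red handle, 200 mm; leave
- fitting: Brass pipe fitting standing up, 28 mm across, 45 mm high; leave
- coil: Black solenoid coil, 36 x 46 x 46 mm; leave
- bar: Dark steel rod, 20 mm thick, 240 mm long; leave
- gasket1: Gasket: stiff red-brown steel-cored sheet 58 mm (x) by 140 mm (y) by 6 mm thick, 0.06 kg, with two pin holes of 13 mm at y = -48 and +48 mm and two ports of 18 mm near its middle; lies flat on the bench, either way round fits; origin at the centre of its underside, z up. Two to four gaskets are there at a start
- gasket2: Another gasket, the same (may be absent)
- gasket3: Another gasket, the same (may be absent)
- gasket4: Another gasket, the same (may be absent)
Things that resemble listed ones, but are neither listed nor needed, are in the scene too. What is shaped like the gasket3 but pink or yellow is not meant. Leave any purple look-alike of the gasket2 alone.

How it is judged:
By the outcome, as a careful person would: the job done as asked, in the order asked, and still so for the second after the job is handed in, with the robot touching nothing.
Of gasket1, gasket2, gasket3, gasket4 only 2 to 4 are there at a start; the rules pass over those that are not, and their reading is None.
At some moment in a run one of gasket1, gasket2, gasket3, gasket4, plate may be knocked a few centimetres aside while the robot is not near it.
Once in a run the grip may slacken for a moment while it holds something.
It also fails if it takes over 210 s, if anything falls off the work surface, if the arm or the gripper's body presses on something with over 40 N, if the wrist force passes 120 N, or if a joint passes its speed limit or range.

## Working session

There is one attempt and no reset: what is moved stays moved. The work goes in short steps, Python scripts to look and compute and a shell command to move; the robot and the scene stay as the last step left them, time stands still between calls to the robot, and variables do not carry over. Pictures are saved under pics/ and viewed, and the job is handed in when it is done.

```bash
ls; mkdir -p pics
cat > h.py <<'E'
from station import *
import numpy as np, cv2
from scipy.spatial.transform import Rotation as R
def cam(name):
    c=calibration(name); img=read_camera(name); 
    return img,c
def K(c,h=420):
    f=h/2/np.tan(np.radians(c['fovy'])/2)
    return np.array([[f,0,c['cx']],[0,f,c['cy']],[0,0,1]])
def ray(c,u,v,z):
    Rm=R.from_rotvec(c['rvec']).as_matrix(); t=np.array(c['tvec'])
    o=-Rm.T@t; d=Rm.T@np.linalg.inv(K(c))@np.array([u,v,1.])
    return o+d*(z-o[2])/d[2]
def proj(c,p):
    Rm=R.from_rotvec(c['rvec']).as_matrix(); q=K(c)@(Rm@np.array(p,float)+np.array(c['tvec']))
    return q[:2]/q[2]
E
python3 - <<'E'
from h import *
s=sense(); print(s)
for n in ['side','top','wrist']:
    i,c=cam(n); cv2.imwrite(f'pics/{n}0.png',i); print(n,{k:np.round(v,4) if not isinstance(v,str) else v for k,v in c.items()})
E
```

```text
pics
{'time_s': 0.0, 'qpos': array([-1.37542669e+00,  1.31124245e-01,  1.48924860e+00, -1.13937617e-05,
        1.52301655e+00, -8.54002614e-02]), 'qd': array([ 3.92065841e-05,  1.05677439e-03,  8.53603157e-04,  3.08817248e-04,
        2.20050515e-03, -8.61216935e-04]), 'joint_torque': array([ 1.32353678e-03, -5.59843791e+01, -4.91758633e+01,  7.68656004e-02,
        3.52950278e-02, -1.13468282e-04]), 'eef_pos': array([ 0.16615231, -0.57588527,  0.18202642]), 'tool_rot': array([-3.10891043e+00, -4.39335036e-01,  1.72856494e-04]), 'ft_force': array([ 0.27017551, -0.44017302, -0.28400136]), 'ft_torque': array([ 0.0788799 ,  0.03291296, -0.00732357]), 'grip_width': 1.0013130114323403}
side {'fovy': np.float64(47.8332), 'cx': np.float64(273.9663), 'cy': np.float64(200.9685), 'rvec': array([ 1.0826, -2.2764,  1.1029]), 'tvec': array([0.3283, 0.3205, 1.0549])}
top {'fovy': np.float64(46.5809), 'cx': np.float64(276.099), 'cy': np.float64(211.5574), 'rvec': array([ 2.0119, -2.2163,  0.2239]), 'tvec': array([0.0377, 0.5117, 1.1921])}
wrist {'fovy': np.float64(68.7017), 'cx': np.float64(279.6725), 'cy': np.float64(206.4376), 'rvec': array([-2.3345,  1.7553,  0.2358]), 'tvec': array([-0.599 , -0.0315,  0.3895])}
```

View pics/side0.png

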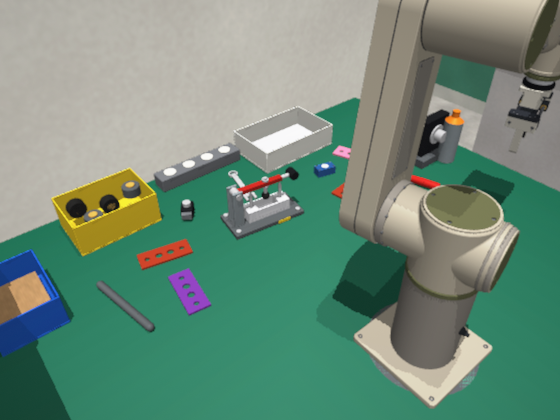

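View pics/top0.png

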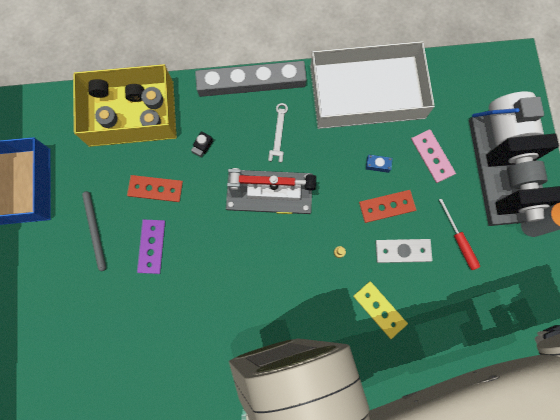

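View pics/wrist0.png

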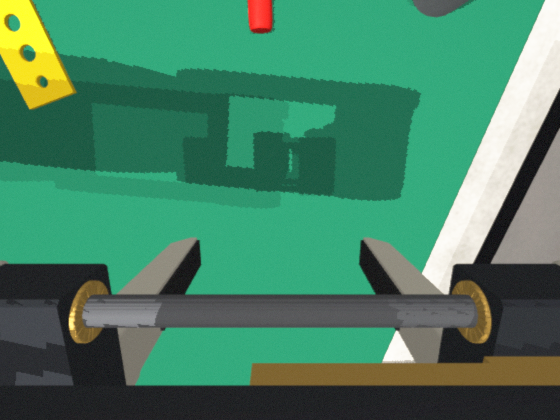

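The top view has red-brown gaskets at (155,188) and (388,206). The look-alikes to leave are purple (151,246), pink (433,155) and yellow (381,310). The plate is at (404,250), and its centre disc needs a check. The cell is at (379,163), and the fixture is at (270,190) with the knob at (311,182). The next step is enlarged crops.

Run:
```python
from h import *
i=cv2.imread('pics/top0.png')
cv2.imwrite('pics/t_a.png',cv2.resize(i[120:320,330:490],None,fx=5,fy=5,interpolation=cv2.INTER_CUBIC)[:,:800][0:600*2:1][:1000])
a=cv2.resize(i[140:270,340:480],None,fx=5,fy=5,interpolation=cv2.INTER_CUBIC)[:600]; cv2.imwrite('pics/t_a.png',a)
b=cv2.resize(i[155:225,215:335],None,fx=6.5,fy=6.5,interpolation=cv2.INTER_CUBIC); cv2.imwrite('pics/t_b.png',b)
d=cv2.resize(i[165:285,115:235],None,fx=5,fy=5,interpolation=cv2.INTER_CUBIC); cv2.imwrite('pics/t_c.png',d)
```

```text
(no output)
```

View pics/t_a.png

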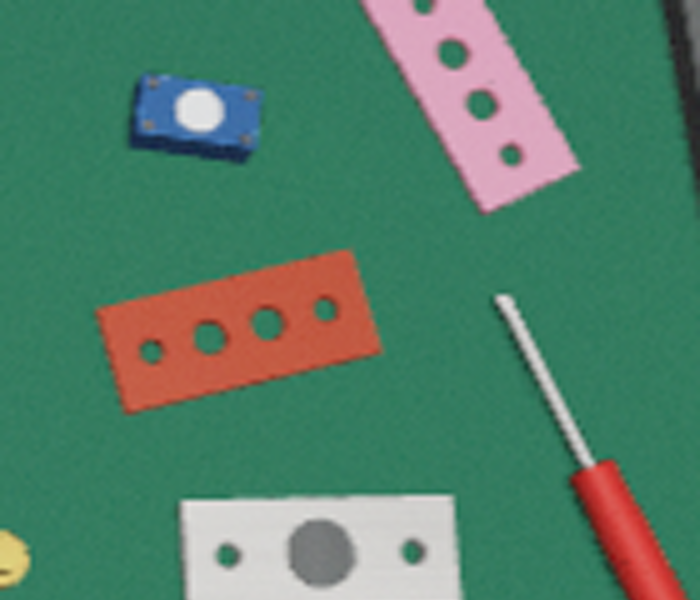

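View pics/t_b.png

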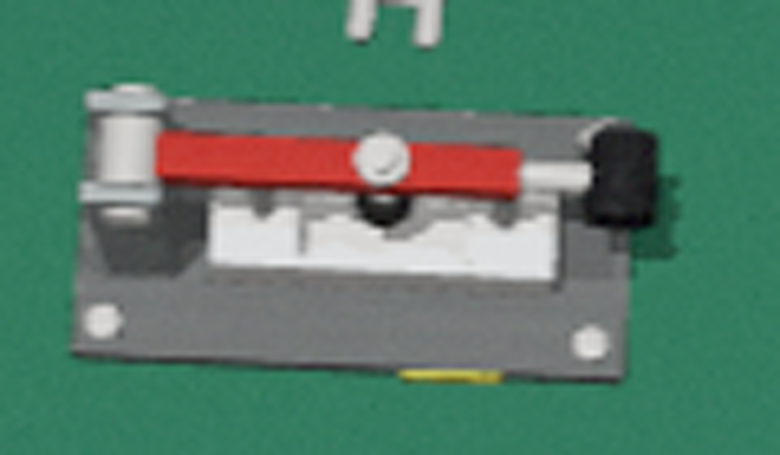

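View pics/t_c.png

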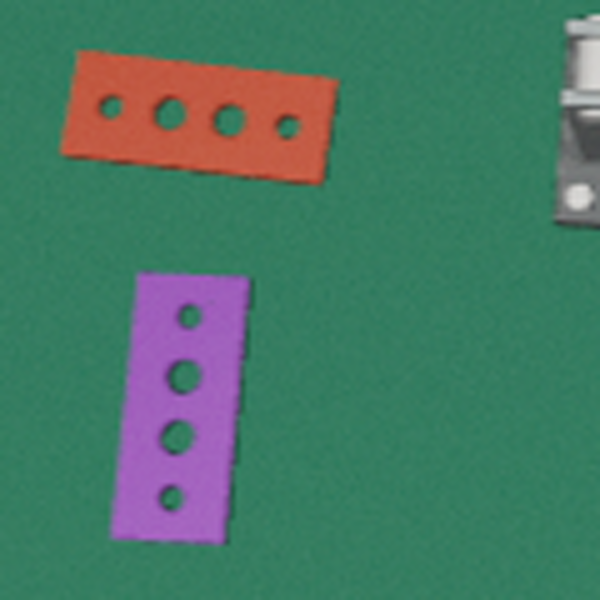

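Run:
```python
from h import *
c=calibration('top')
def f(l,ox,oy,s,pts,z):
    out=[ray(c,ox+x/s,oy+y/s,z)[:2] for x,y in pts]
    print(l,np.round(np.array(out)*1000,1).tolist()); return np.array(out)
f('base BL BR',215,155,6.5,[(73,352),(622,380)],.014)
f('cheek top',215,155,6.5,[(85,100),(165,100),(80,190),(158,190)],.132)
f('knob center',215,155,6.5,[(622,175)],.128)
f('knob corners',215,155,6.5,[(590,130),(590,225),(655,130),(655,225)],.118)
f('arm spindle',215,155,6.5,[(382,155)],.14)
g=f('g1 pins',340,140,5,[(152,351),(326,309)],.006); print(np.linalg.norm(g[1]-g[0]),g.mean(0))
g=f('g2 pins',115,165,5,[(111,107),(288,126)],.006); print(np.linalg.norm(g[1]-g[0]),g.mean(0))
g=f('plate pins',340,140,5,[(228,555),(413,551)],.012); print(np.linalg.norm(g[1]-g[0]),g.mean(0))
g=f('cell top',340,140,5,[(146,74),(263,92),(251,151),(134,136)],.028); print(np.linalg.norm(g[1]-g[0]),np.linalg.norm(g[2]-g[1]),g.mean(0))
g=f('screws',340,140,5,[(200,110)],.028)
for u,v in [(0,419),(250,340),(559,330),(559,50),(100,300)]: print(u,v,ray(c,u,v,0))
s=sense();print(proj(c,s['eef_pos']))
```

```text
base BL BR [[540.1, 117.8], [507.1, -102.5]]
cheek top [[609.5, 95.7], [606.6, 66.0], [575.0, 100.2], [572.2, 71.4]]
knob center [[562.3, -101.1]]
knob corners [[583.5, -92.0], [546.8, -88.0], [581.2, -116.4], [544.5, -112.2]]
arm spindle [[575.3, -12.5]]
g1 pins [[502.1, -261.5], [515.8, -356.6]]
0.09604327435319927 [ 0.50893546 -0.30907577]
g2 pins [[627.2, 351.4], [607.5, 257.4]]
0.09599801733613246 [0.61738152 0.30437359]
plate pins [[390.0, -284.8], [382.9, -380.5]]
0.09590999289011255 [ 0.38644327 -0.33265335]
cell top [[647.8, -274.1], [631.8, -334.6], [600.1, -323.6], [614.3, -263.1]]
0.06264982538343959 0.033581268232397966 [ 0.62354114 -0.29885623]
screws [[625.2, -299.9]]
0 419 [0.0726535  0.71057656 0.        ]
250 340 [0.20067212 0.08470302 0.        ]
559 330 [ 0.15010468 -0.69536001  0.        ]
559 50 [ 9.14070390e-01 -8.60812675e-01 -2.22044605e-16]
100 300 [0.3367602  0.45975787 0.        ]
[550.55415991 330.74002426]
```

The choice is clear. There are two red-brown gaskets, with pin spacing measured at 96.0 mm, as specified. The fixture's y axis comes out near (0.148, 0.989), with the pack near (0.576, -0.013). Next I'll work out the moves.

```bash
cat >> h.py <<'E'
FY=None
def go(xyz,yaw,s=None):
    """yaw (deg): world heading of tool x axis, tool pointing down"""
    s=s or sense(); T=R.from_rotvec(s['tool_rot'])
    a=np.radians(yaw); M=np.array([[np.cos(a),np.sin(a),0],[np.sin(a),-np.cos(a),0],[0,0,-1]]).T
    d=T.inv().apply(np.array(xyz)-s['eef_pos'])*1000
    t=(T.inv()*R.from_matrix(M)).as_rotvec()
    print('xyz',np.round(d,1),'twist',np.round(t,4),'|d|',round(np.linalg.norm(d)),'deg',round(np.degrees(np.linalg.norm(t)),1))
def st(s=None):
    s=s or sense(); T=R.from_rotvec(s['tool_rot']).as_matrix()
    print('t%.1f'%s['time_s'],'pos',np.round(s['eef_pos']*1000,1),'yaw %.2f'%np.degrees(np.arctan2(T[1,0],T[0,0])),'tilt',np.round(T[:2,2],4),'F',np.round(s['ft_force'],1),'w %.1f mm'%(93*s['grip_width']),'q',np.round(s['qpos'],2))
E
python3 - <<'E'
from h import *
s=sense(); st(s); c=calibration('wrist'); T=R.from_rotvec(s['tool_rot']).as_matrix()
Rm=R.from_rotvec(c['rvec']).as_matrix(); o=-Rm.T@c['tvec']; print('cam in tool',T.T@(o-s['eef_pos']),'\n',np.round(T.T@Rm.T,3))
go([.45,-.15,.28],81.5)
E
```

```text
t0.1 pos [ 166.2 -576.   182.2] yaw 16.09 tilt [-0.0003  0.0014] F [0.3 0.1 0.4] w 93.2 mm q [-1.38  0.13  1.49 -0.    1.52 -0.09]
cam in tool [ 0.0720151  -0.000309   -0.20129137] 
 [[ 0.    -0.965 -0.263]
 [ 1.     0.     0.001]
 [-0.001 -0.263  0.965]]
xyz [ 390.8 -330.8  -97.3] twist [-1.2000e-03 -9.0000e-04 -1.1416e+00] |d| 521 deg 65.4
```

```bash
python3 -c "
from h import *
go([.562,-.102,.24],81.5)"
```

```text
xyz [ 511.7 -345.8  -57.2] twist [-1.2000e-03 -9.0000e-04 -1.1416e+00] |d| 620 deg 65.4
```

```bash
python3 -m inch '{"xyz":[[256,-173,-57],[256,-173,-57],[256,-173,-57],[256,-173,-57],[256,-173,-57],[256,-173,-57],[256,-173,-57],[256,-173,-57],[256,-173,-57],[256,-173,-57]],"twist":[[-0.001,-0.001,-1.14],[-0.001,-0.001,-1.14],[-0.001,-0.001,-1.14],[-0.001,-0.001,-1.14],[-0.001,-0.001,-1.14],[-0.001,-0.001,-1.14],[-0.001,-0.001,-1.14],[-0.001,-0.001,-1.14],[-0.001,-0.001,-1.14],[-0.001,-0.001,-1.14]],"fingers":[0,0,0,0,0,0,0,0,0,0]}'; python3 -c "
from h import *
st();go([.562,-.102,.24],81.5)"
```

```text
time_s: 0.98
eef_pos: [0.3654, -0.3382, 0.2403]
tool_rot: [2.371, 2.059, -0.001]
ft_force: [-0.5, -1.4, 0.3]
grip_width: 1.003
t1.0 pos [ 365.4 -338.2  240.3] yaw 81.93 tilt [ 0.0005 -0.0018] F [-0.5 -1.4  0.3] w 93.2 mm q [-0.85 -0.17  1.68 -0.    1.63 -0.71]
xyz [261.4 161.6   0. ] twist [0.0007 0.0017 0.0076] |d| 307 deg 0.4
```

```bash
python3 -m inch '{"xyz":[[261,162,0],[261,162,0],[261,162,0],[261,162,0],[261,162,0],[261,162,0],[261,162,0],[261,162,0],[261,162,0],[261,162,0]],"twist":[[0,0,0.008],[0,0,0.008],[0,0,0.008],[0,0,0.008],[0,0,0.008],[0,0,0.008],[0,0,0.008],[0,0,0.008],[0,0,0.008],[0,0,0.008]],"fingers":[0,0,0,0,0,0,0,0,0,0]}'; python3 -c "
from h import *
st()
for n in ['wrist','top']:
  i,c=cam(n); cv2.imwrite(f'pics/{n}1.png',i)
  if n=='wrist': np.save('cw1.npy',c,allow_pickle=True)"
```

```text
time_s: 1.82
eef_pos: [0.5633, -0.1056, 0.2388]
tool_rot: [-2.391, -2.037, 0.003]
ft_force: [-1.0, 0.1, -0.4]
grip_width: 0.998
t1.8 pos [ 563.3 -105.6  238.8] yaw 80.85 tilt [-0.0017 -0.0014] F [-1.   0.1 -0.4] w 92.8 mm q [-0.27  0.04  1.48 -0.    1.62 -0.11]
```

View pics/wrist1.png

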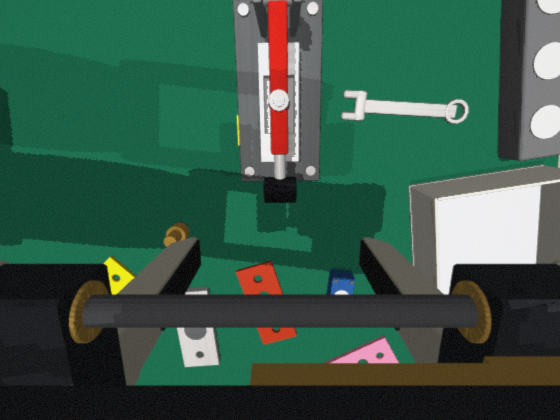

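View pics/top1.png

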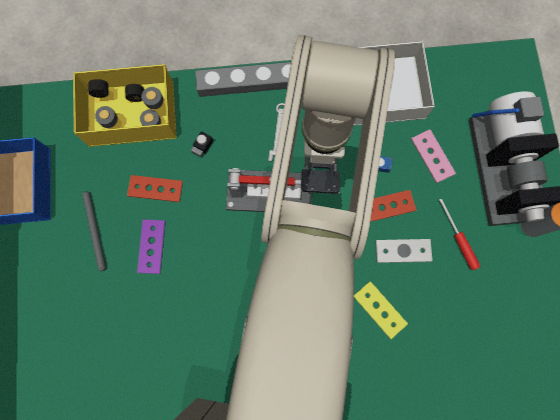

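In the wrist view the knob spans (264–297, 177–202), and the hinge runs up along column 280. The top view shows no third gasket on the part of the bench that was hidden before.

Run:
```python
from h import *
c=np.load('cw1.npy',allow_pickle=True).item()
for n,u,v,z in [('knob',280.5,190,.128),('foot spindle',278,99,.14),('base TL',234,179,.014),('base TR',319,181,.014),('scr',249,172,.016),('scr',312,170,.016),('scr',241,9,.016),('scr',313,9,.016)]: print(n,np.round(ray(c,u,v,z)*1000,1))
for p in [(.5625,-.102,.118)]: print(proj(c,p))
i=cv2.imread('pics/wrist1.png'); cv2.imwrite('pics/w1c.png',cv2.resize(i[0:215,190:370],None,fx=2.7,fy=2.7,interpolation=cv2.INTER_CUBIC))
```

```text
knob [ 564.1 -100.5  128. ]
foot spindle [575.8 -12.7 140. ]
base TL [498.4 -99.1  14. ]
base TR [ 615.8 -120.8   14. ]
scr [521.3 -92.5  16. ]
scr [ 608.  -103.5   16. ]
scr [548.5 105.2  16. ]
scr [635.   91.3  16. ]
[279.20377869 189.59638292]
```

View pics/w1c.png

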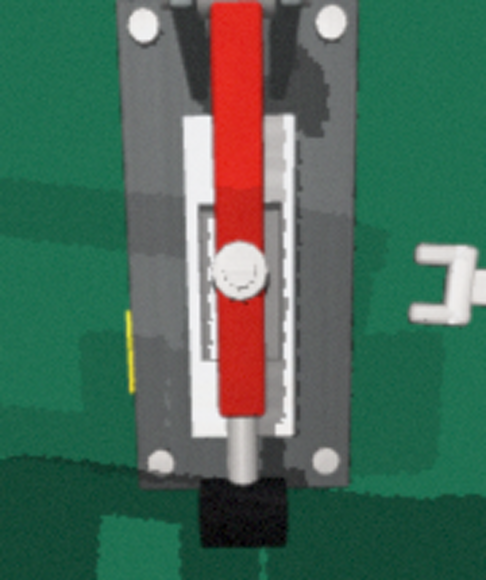

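```bash
python3 -c "
from h import *
go([.5635,-.1015,.100],82)"
```

```text
xyz [  5.6  -0.  139.3] twist [-0.0007  0.0018 -0.0213] |d| 139 deg 1.2
```

```bash
python3 -m inch '{"xyz":[[3,0,30],[3,0,60],[3,0,90],[3,0,110],[3,0,125],[3,0,135],[3,0,137],[3,0,137]],"twist":[[0,0,-0.01],[0,0,-0.01],[0,0,-0.01],[0,0,-0.01],[0,0,-0.01],[0,0,-0.01],[0,0,-0.01],[0,0,-0.01]],"fingers":[0,0,0,0,0,0,0,0]}'; python3 -c "
from h import *
st();go([.5635,-.1015,.100],82)
i,c=cam('wrist'); cv2.imwrite('pics/w2.png',i)"
```

```text
time_s: 2.58
eef_pos: [0.5634, -0.1036, 0.1026]
tool_rot: [2.381, 2.049, -0.002]
ft_force: [-0.1, -0.3, 0.7]
grip_width: 0.997
t2.6 pos [ 563.4 -103.6  102.6] yaw 81.41 tilt [-0.0006 -0.0013] F [-0.1 -0.3  0.7] w 92.7 mm q [-0.27  0.11  1.66 -0.    1.37 -0.12]
xyz [ 2.1 -0.2  2.6] twist [-0.0004  0.0013 -0.0102] |d| 3 deg 0.6
```

View pics/w2.png

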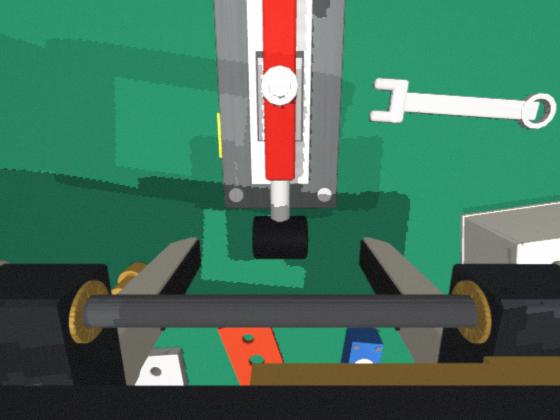

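The knob is at (280,237), centred between the fingertips at (195,242) and (365,242), so I'm closing on it.

```bash
python3 -m inch '{"xyz":[[2,0,2],[2,0,2],[2,0,2],[2,0,2],[2,0,2],[2,0,2],[2,0,2],[2,0,2],[2,0,2],[2,0,2]],"twist":[[0,0,-0.01],[0,0,-0.01],[0,0,-0.01],[0,0,-0.01],[0,0,-0.01],[0,0,-0.01],[0,0,-0.01],[0,0,-0.01],[0,0,-0.01],[0,0,-0.01]],"fingers":[0,1,1,1,1,1,1,1,1,1]}'; python3 -c "
from h import *
st()"
```

```text
time_s: 3.47
eef_pos: [0.5642, -0.1007, 0.1007]
tool_rot: [2.369, 2.062, -0.001]
ft_force: [-0.1, -0.3, -0.1]
grip_width: 0.403
t3.5 pos [ 564.2 -100.7  100.7] yaw 82.09 tilt [-0.     -0.0013] F [-0.1 -0.3 -0.1] w 37.5 mm q [-0.27  0.11  1.66 -0.    1.37 -0.13]
```

```bash
python3 -m inch '{"xyz":[[0,0,0],[0,0,0],[0,0,0],[1,0,-18.5],[3.7,0,-36.8],[8.3,0,-54.7],[14.6,0,-72],[22.6,0,-88.7],[32.3,0,-104.5],[32.3,0,-104.5]],"twist":[[0,0,0],[0,0,0],[0,0,0],[0,0,0],[0,0,0],[0,0,0],[0,0,0],[0,0,0],[0,0,0],[0,0,0]],"fingers":[1,1,1,1,1,1,1,1,1,1]}'; python3 -c "
from h import *
st()
i,c=cam('wrist'); cv2.imwrite('pics/w3.png',i)"
```

```text
time_s: 4.3
eef_pos: [0.5708, -0.0676, 0.2093]
tool_rot: [2.364, 2.061, 0.005]
ft_force: [0.5, -0.5, 0.9]
grip_width: 0.006
t4.3 pos [570.8 -67.6 209.3] yaw 82.16 tilt [ 0.006  -0.0019] F [ 0.5 -0.5  0.9] w 0.5 mm q [-0.21  0.05  1.53 -0.    1.56 -0.07]
```

View pics/w3.png

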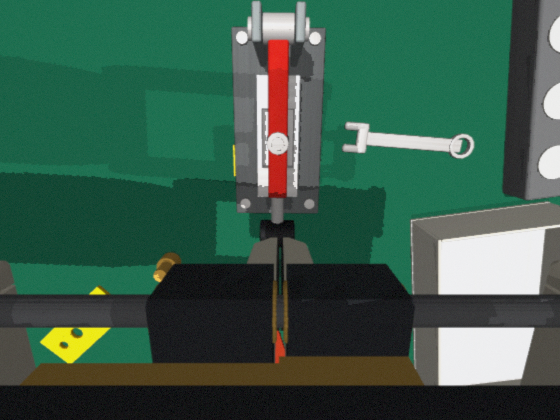

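Run:
```python
from h import *
s=sense();c=calibration('wrist'); st(s)
u=np.array([.1392,.9903]);k=np.array([.5635,-.1015])
for d in (-14,0,14):
  print(d,proj(c,[*(k+u*d/1000),.118]), proj(c,[*(k+u*d/1000),.118+ (.014 if d==0 else 0)]))
i=cv2.imread('pics/w3.png'); cv2.imwrite('pics/w3c.png',cv2.resize(i[190:270,220:340],None,fx=6,fy=6,interpolation=cv2.INTER_CUBIC))
```

```text
t4.3 pos [570.1 -68.3 207.3] yaw 82.16 tilt [ 0.0041 -0.0021] F [ 0.6 -0.8 -0.3] w 0.4 mm q [-0.21  0.05  1.53 -0.    1.56 -0.07]
-14 [277.88131157 245.53537215] [277.88131157 245.53537215]
0 [277.90521426 232.54865262] [277.88978346 237.60313286]
14 [277.92969798 219.2462508 ] [277.92969798 219.2462508 ]
```

View pics/w3c.png

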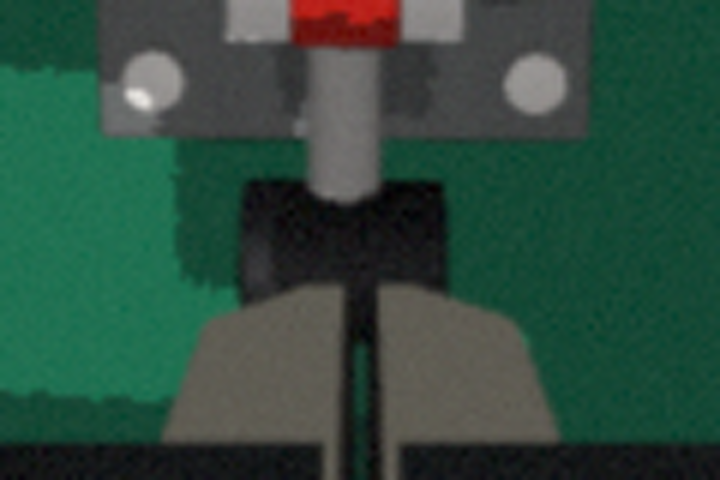

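```bash
python3 -c "
from h import *
go([.5635,-.1015,.099],82)"
```

```text
xyz [-33.6  -2.5 108.3] twist [0.0043 0.0015 0.0028] |d| 113 deg 0.3
```

```bash
python3 -m inch '{"xyz":[[-33.5,0,0],[-33.5,0,0],[-33.5,-2,0],[-33.5,-2,0],[-33.5,-2,0],[-33.5,-2,0],[-33.5,-2,0],[-33.5,-2,0],[-33.5,-2,0],[-33.5,-2,0]],"twist":[[0,0,0],[0,0,0],[0,0,0],[0,0,0],[0,0,0],[0,0,0],[0,0,0],[0,0,0],[0,0,0],[0,0,0]],"fingers":[0,0,0,0,0,0,0,0,0,0]}';  python3 -c "
from h import *
st(); go([.5635,-.1015,.099],82)"
```

```text
time_s: 5.18
eef_pos: [0.5622, -0.1013, 0.2053]
tool_rot: [2.368, 2.063, -0.001]
ft_force: [0.3, 0.2, -0.8]
grip_width: 0.669
t5.2 pos [ 562.2 -101.3  205.3] yaw 82.12 tilt [ 0.0002 -0.0014] F [ 0.3  0.2 -0.8] w 62.3 mm q [-0.27  0.04  1.54 -0.    1.56 -0.13]
xyz [1.000e-01 1.300e+00 1.063e+02] twist [0.0004 0.0013 0.002 ] |d| 106 deg 0.1
```

```bash
python3 -m inch '{"xyz":[[0,1,25],[0,1,55],[0,1,80],[0,1,95],[0,1,103],[0,1,106],[0,1,106],[0,1,106],[0,1,106],[0,1,106]],"twist":[[0,0,0],[0,0,0],[0,0,0],[0,0,0],[0,0,0],[0,0,0],[0,0,0],[0,0,0],[0,0,0],[0,0,0]],"fingers":[0.3,0.3,0.3,0.3,0.3,0.3,0.3,1,1,1]}'; python3 -m inch '{"xyz":[[0,0,0],[0,0,0],[0,0,0],[0,0,0],[0,0,0],[0,0,0],[0,0,0],[0,0,0],[0,0,0],[0,0,0]],"twist":[[0,0,0],[0,0,0],[0,0,0],[0,0,0],[0,0,0],[0,0,0],[0,0,0],[0,0,0],[0,0,0],[0,0,0]],"fingers":[1,1,1,1,1,1,1,1,1,1]}';  python3 -c "
from h import *
st()
i,c=cam('wrist'); cv2.imwrite('pics/w4.png',i)"
```

```text
time_s: 6.02
eef_pos: [0.5642, -0.102, 0.1008]
tool_rot: [2.367, 2.061, 0.001]
ft_force: [-0.2, -1.2, -0.0]
grip_width: 0.534
time_s: 6.85
eef_pos: [0.5631, -0.1018, 0.0992]
tool_rot: [2.369, 2.062, -0.001]
ft_force: [0.5, 0.4, 0.1]
grip_width: 0.01
t6.8 pos [ 563.1 -101.8   99.2] yaw 82.09 tilt [ 0.     -0.0013] F [0.5 0.4 0.1] w 0.9 mm q [-0.27  0.11  1.67 -0.    1.37 -0.13]
```

View pics/w4.png

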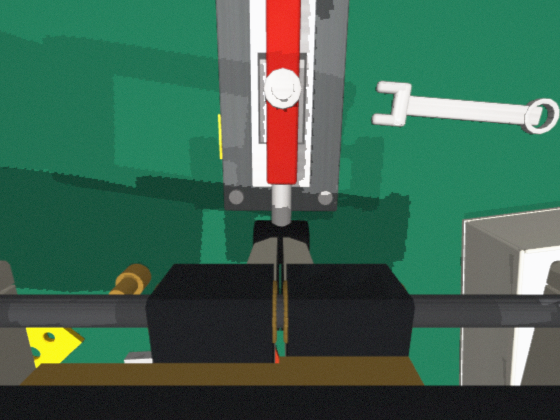

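The fingers closed in front of the knob without touching it, so my estimate of its position or height is off. I'll triangulate it from both wrist views.

Run:
```python
from h import *
s=sense();c=calibration('wrist'); st(s)
print('tcp',proj(c,s['eef_pos']))
for z in (.06,.08,.1,.118,.132): print(z,proj(c,[.5635,-.1015,z]))
c1=np.load('cw1.npy',allow_pickle=True).item()
for z in (.08,.1,.118,.132): print('w1',z,proj(c1,[.5635,-.1015,z]))
ct=calibration('top')
for z in (.08,.1,.118,.132): print('top',z,proj(ct,[.5635,-.1015,z]))
i,cs=cam('side'); cv2.imwrite('pics/s4.png',i); cv2.imwrite('pics/s4c.png',cv2.resize(i[150:250,200:320],None,fx=6,fy=6,interpolation=cv2.INTER_CUBIC))
print(proj(cs,s['eef_pos']),[proj(cs,[.5635,-.1015,z]).round(1) for z in (.08,.1,.118)],proj(cs,[.576,-.013,.05]))
```

```text
t6.9 pos [ 563.1 -101.8   99.2] yaw 82.10 tilt [ 0.0001 -0.0013] F [-0.7  0.1  0.2] w 0.3 mm q [-0.27  0.11  1.67 -0.    1.37 -0.13]
tcp [280.64635416 231.24222386]
0.06 [280.89545171 214.4621006 ]
0.08 [281.00885377 222.135662  ]
0.1 [281.14284496 231.20242559]
0.118 [281.28608742 240.89519349]
0.132 [281.41643011 249.71507415]
w1 0.08 [280.05411598 182.29517856]
w1 0.1 [280.053206   185.64698708]
w1 0.118 [280.05229573 188.99989277]
w1 0.132 [280.05151843 191.86299782]
top 0.08 [309.55066971 186.44643903]
top 0.1 [310.06368871 184.40206599]
top 0.118 [310.53981415 182.50471318]
top 0.132 [310.91997867 180.98976324]
[292.15119458 178.96657644] [array([291.9, 184.2]), array([292. , 178.7]), array([292.1, 173.7])] [266.03244952 201.94857462]
```

View pics/s4c.png

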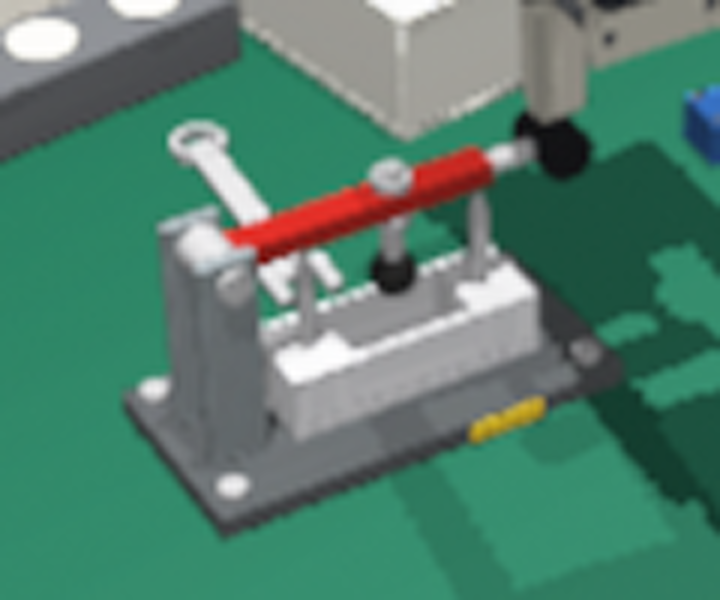

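Run:
```python
from h import *
i=cv2.imread('pics/w4.png'); cv2.imwrite('pics/w4c.png',cv2.resize(i[200:300,210:350],None,fx=5,fy=5,interpolation=cv2.INTER_CUBIC))
i=cv2.imread('pics/s4.png'); cv2.imwrite('pics/s4d.png',cv2.resize(i[110:210,240:340],None,fx=6,fy=6,interpolation=cv2.INTER_CUBIC))
```

```text
(no output)
```

View pics/w4c.png

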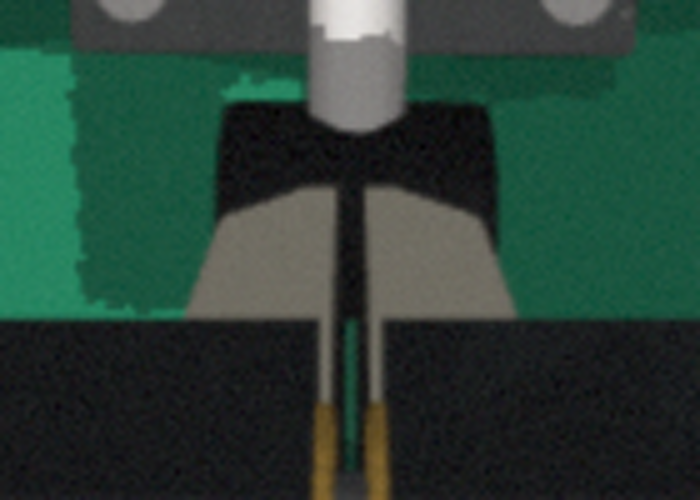

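View pics/s4d.png

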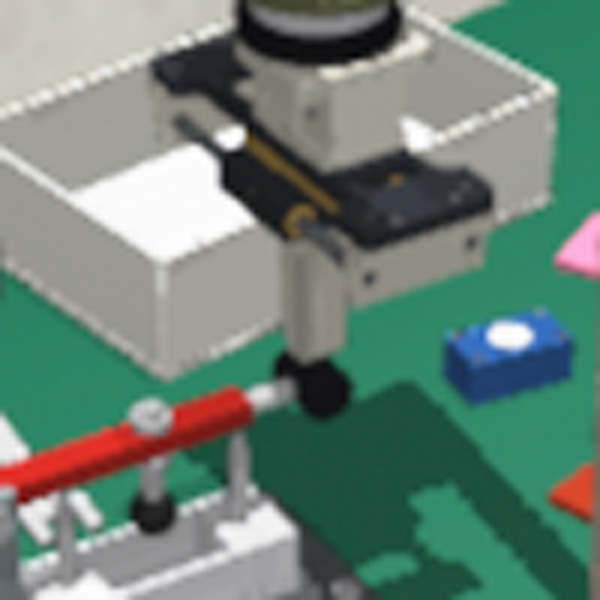

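The fingertips sit just above the knob. Both cameras put the visible tips about 33–36 mm higher than the reported TCP. I'll treat that as an offset in the tool's z and check it against the knob: raise, open, then come down 33 mm deeper.

```bash
python3 -m inch '{"xyz":[[0,0,-8],[0,0,-8],[0,0,-8],[0,0,-8],[0,0,-8],[0,0,-8],[0,0,-8],[0,0,-8],[0,0,-8],[0,0,-8]],"twist":[[0,0,0],[0,0,0],[0,0,0],[0,0,0],[0,0,0],[0,0,0],[0,0,0],[0,0,0],[0,0,0],[0,0,0]],"fingers":[0.2,0.2,0.2,0.2,0.2,0.2,0.2,0.2,0.2,0.2]}';python3 -m inch '{"xyz":[[0,0,8],[0,0,16],[0,0,24],[0,0,32],[0,0,38],[0,0,40],[0,0,40],[0,0,40]],"twist":[[0,0,0],[0,0,0],[0,0,0],[0,0,0],[0,0,0],[0,0,0],[0,0,0],[0,0,0]],"fingers":[0.2,0.2,0.2,0.2,0.2,0.2,0.2,0.2]}';  python3 -c "
from h import *
st()
i,c=cam('wrist'); cv2.imwrite('pics/w5.png',i)
i,c=cam('side'); cv2.imwrite('pics/s5.png',cv2.resize(i[110:210,240:340],None,fx=6,fy=6,interpolation=cv2.INTER_CUBIC))"
```

```text
time_s: 7.78
eef_pos: [0.5631, -0.1017, 0.1072]
tool_rot: [2.369, 2.062, -0.001]
ft_force: [-0.8, 0.1, 0.2]
grip_width: 0.674
time_s: 8.45
eef_pos: [0.5631, -0.1018, 0.0672]
tool_rot: [2.369, 2.062, -0.001]
ft_force: [0.5, 0.3, 0.4]
grip_width: 0.8
t8.4 pos [ 563.1 -101.8   67.2] yaw 82.09 tilt [-0.     -0.0013] F [0.5 0.3 0.4] w 74.4 mm q [-0.27  0.14  1.69 -0.    1.31 -0.13]
```

View pics/w5.png

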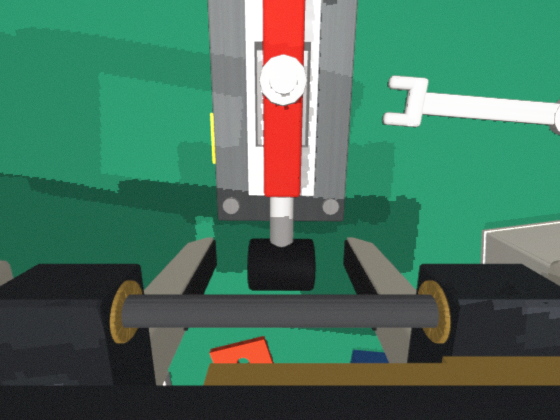

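View pics/s5.png

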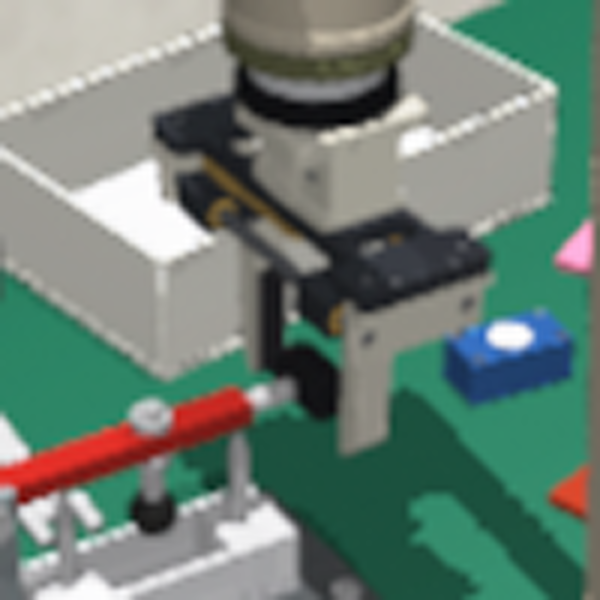

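Now the fingers straddle the knob, which confirms the offset. Closing.

```bash
python3 -m inch '{"xyz":[[0,0,0],[0,0,0],[0,0,0],[0,0,0],[0,0,0],[0,0,0],[0,0,0],[0,0,0],[0,0,0],[0,0,0]],"twist":[[0,0,0],[0,0,0],[0,0,0],[0,0,0],[0,0,0],[0,0,0],[0,0,0],[0,0,0],[0,0,0],[0,0,0]],"fingers":[1,1,1,1,1,1,1,1,1,1]}';  python3 -c "
from h import *
st()"
```

```text
time_s: 9.38
eef_pos: [0.5638, -0.1019, 0.0675]
tool_rot: [2.368, 2.061, 0.0]
ft_force: [5.6, -0.4, -1.8]
grip_width: 0.367
t9.4 pos [ 563.8 -101.9   67.5] yaw 82.09 tilt [ 0.0015 -0.0016] F [ 5.6 -0.4 -1.8] w 34.1 mm q [-0.27  0.14  1.69 -0.    1.31 -0.13]
```

```bash
python3 -m inch '{"xyz":[[0,0.7,0],[0.9,0.7,-18.5],[3.7,0.7,-36.8],[8.3,0.7,-54.7],[14.6,0.7,-72],[22.6,0.7,-88.7],[32.3,0.7,-104.5],[43.5,0.7,-119.2],[56.1,0.7,-132.7],[56.1,0.7,-132.7]],"twist":[[0,0,0],[0,0,0],[0,0,0],[0,0,0],[0,0,0],[0,0,0],[0,0,0],[0,0,0],[0,0,0],[0,0,0]],"fingers":[1,1,1,1,1,1,1,1,1,1]}';  python3 -c "
from h import *
st()
i,c=cam('side'); cv2.imwrite('pics/s6.png',cv2.resize(i[90:240,200:340],None,fx=4,fy=4,interpolation=cv2.INTER_CUBIC))"
```

```text
time_s: 10.22
eef_pos: [0.5723, -0.0441, 0.2021]
tool_rot: [2.367, 2.063, 0.002]
ft_force: [1.2, -0.3, -0.3]
grip_width: 0.367
t10.2 pos [572.3 -44.1 202.1] yaw 82.17 tilt [ 0.0021 -0.0005] F [ 1.2 -0.3 -0.3] w 34.2 mm q [-0.17  0.05  1.54 -0.    1.55 -0.03]
```

View pics/s6.png

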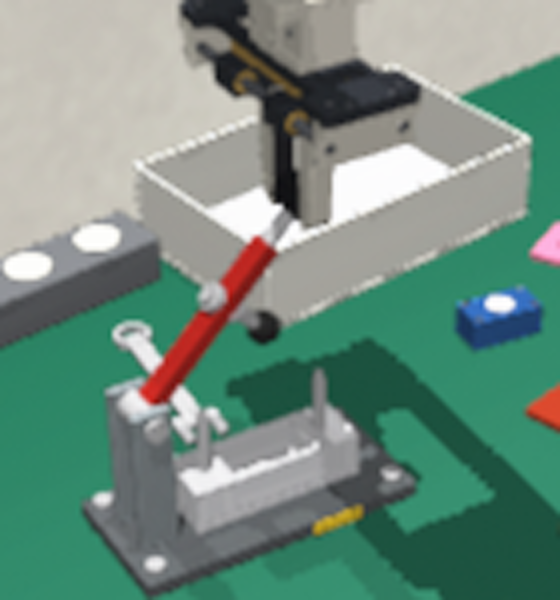

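```bash
python3 -m inch '{"xyz":[[13.9,0,-12.2],[28.9,0,-23],[45,0,-32.2],[61.9,0,-39.7],[79.4,0,-45.6],[97.5,0,-49.6],[115.8,0,-51.8],[134.3,0,-52.2],[152.7,0,-50.8],[152.7,0,-50.8]],"twist":[[0,0,0],[0,0,0],[0,0,0],[0,0,0],[0,0,0],[0,0,0],[0,0,0],[0,0,0],[0,0,0],[0,0,0]],"fingers":[1,1,1,1,1,1,1,1,1,1]}';  python3 -c "
from h import *
st()"
```

```text
time_s: 11.1
eef_pos: [0.5944, 0.1067, 0.2509]
tool_rot: [2.365, 2.062, 0.003]
ft_force: [7.9, -0.8, 3.8]
grip_width: 0.361
t11.1 pos [594.4 106.7 250.9] yaw 82.15 tilt [ 0.0041 -0.0016] F [ 7.9 -0.8  3.8] w 33.6 mm q [ 0.09  0.12  1.38 -0.    1.64  0.23]
```

```bash
python3 -m inch '{"xyz":[[9,1,1.5],[18.2,1,3.3],[27,1,5.7],[36,1,8.4],[44.7,1,11.6],[44.7,1,11.6],[44.7,1,11.6],[44.7,1,11.6],[44.7,1,11.6],[44.7,1,11.6]],"twist":[[0,0,0],[0,0,0],[0,0,0],[0,0,0],[0,0,0],[0,0,0],[0,0,0],[0,0,0],[0,0,0],[0,0,0]],"fingers":[1,1,1,1,1,1,0,0,0,0]}';  python3 -c "
from h import *
st()
i,c=cam('side'); cv2.imwrite('pics/s7.png',cv2.resize(i[40:240,180:340],None,fx=3,fy=3,interpolation=cv2.INTER_CUBIC))"
```

```text
time_s: 11.93
eef_pos: [0.5991, 0.1488, 0.238]
tool_rot: [2.37, 2.062, -0.004]
ft_force: [-0.2, 0.0, 0.0]
grip_width: 0.6
t11.9 pos [599.1 148.8 238. ] yaw 82.07 tilt [-0.0017 -0.0018] F [-0.2  0.   0. ] w 55.8 mm q [ 0.16  0.16  1.35 -0.    1.63  0.3 ]
```

View pics/s7.png

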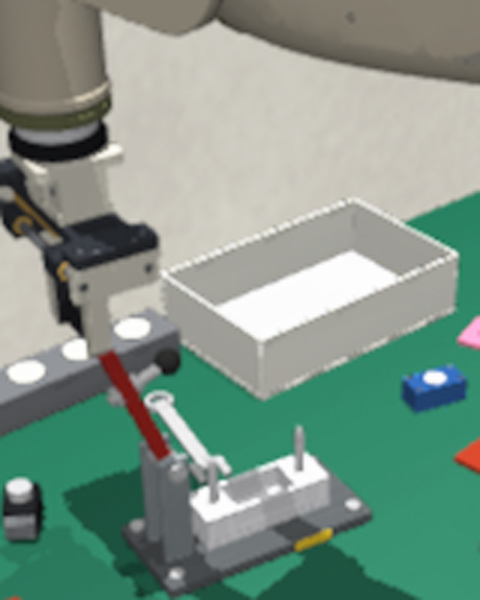

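The arm is open. I'll raise clear and move back over the pack to measure the pins.

```bash
python3 -m inch '{"xyz":[[0,0,-20],[0,0,-60],[0,0,-70],[-40,0,-70],[-80,0,-70],[-120,0,-60],[-160,0,-30],[-210,0,0],[-210,0,0],[-210,0,0]],"twist":[[0,0,0],[0,0,0],[0,0,0],[0,0,0],[0,0,0],[0,0,0],[0,0,0],[0,0,0],[0,0,0],[0,0,0]],"fingers":[0,0,0,0,0,0,0,0,0,0]}';  python3 -c "
from h import *
st()
i,c=cam('wrist'); cv2.imwrite('pics/w8.png',i);np.save('cw8.npy',c,allow_pickle=True)
cv2.imwrite('pics/w8c.png',cv2.resize(i[0:240,180:380],None,fx=2.5,fy=2.5,interpolation=cv2.INTER_CUBIC))"
```

```text
time_s: 12.82
eef_pos: [0.5682, -0.0629, 0.235]
tool_rot: [-2.372, -2.056, 0.009]
ft_force: [-0.5, 0.5, 0.3]
grip_width: 1.003
t12.8 pos [568.2 -62.9 235. ] yaw 81.83 tilt [-0.0057 -0.0018] F [-0.5  0.5  0.3] w 93.2 mm q [-0.2   0.04  1.49 -0.    1.62 -0.06]
```

View pics/w8.png

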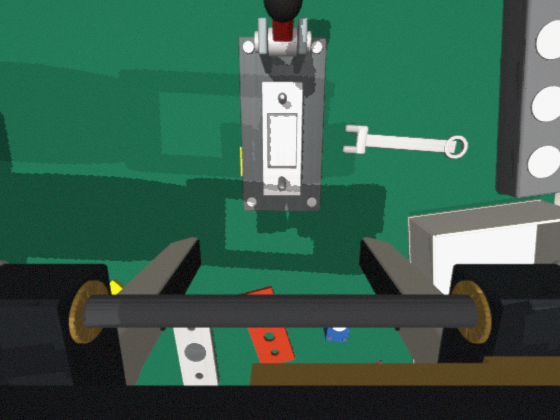

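View pics/w8c.png

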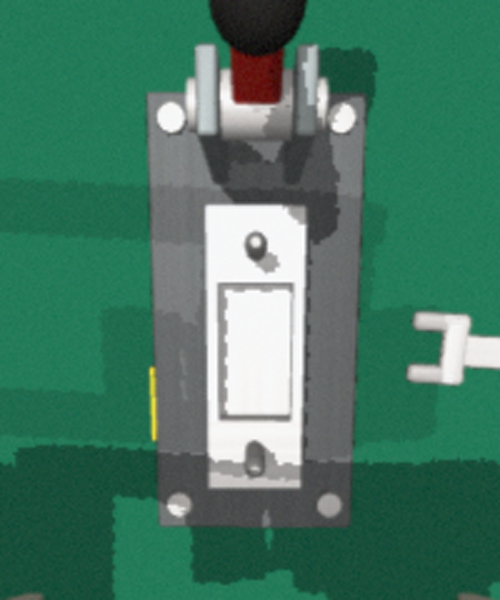

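Run:
```python
from h import *
c=np.load('cw8.npy',allow_pickle=True).item()
P=[('pinL tip',257,238,.102),('pinR tip',255,473,.102),('pc',219,284,.05),('pc',293,284,.05),('pc',291,419,.05),('pc',219,418,.05),('ped',205,206,.05),('ped',306,206,.05),('ped',301,489,.05),('ped',209,488,.05)]
q=[ray(c,180+u/2.5,v/2.5,z) for _,u,v,z in P]
for p,a in zip(P,q): print(p[0],np.round(a*1000,1))
q=np.array(q); 
d=q[0]-q[1]; print('pins',np.linalg.norm(d),np.degrees(np.arctan2(d[0],d[1])),(q[0]+q[1])/2); print('pocket',q[2:6].mean(0),'ped',q[6:].mean(0))
for s in (q[2]-q[5],q[3]-q[4],q[6]-q[9],q[7]-q[8]): print(np.linalg.norm(s),np.degrees(np.arctan2(s[0],s[1])))
```

```text
pinL tip [584.1  35.5 102. ]
pinR tip [569.5 -61.9 102. ]
pc [563.9  21.4  50. ]
pc [599.1  16.3  50. ]
pc [589.9 -48.1  50. ]
pc [554.1 -42.5  50. ]
ped [562.7  57.   50. ]
ped [609.6  50.2  50. ]
ped [590.4 -84.8  50. ]
ped [543.4 -77.6  50. ]
pins 0.09847690952098966 8.50474655685863 [ 0.57680357 -0.01324228  0.102     ]
pocket [ 0.57674148 -0.01321923  0.05      ] ped [ 0.57653488 -0.01378145  0.05      ]
0.06464326866252781 8.74039949874788
0.06511277750678673 8.161303488400861
0.13591462104942623 8.146897839616717
0.13635732890398305 8.10188419773913
```

Run:
```python
from h import *
c=calibration('top')
for u,v,z in [(318,126,0),(433,113,0),(314,118,.06),(433,105,.06)]: print(np.round(ray(c,u,v,z)*1000))
go([.6235,-.2988,.12],76)
```

```text
[ 753. -151.    0.]
[ 760. -473.    0.]
[ 753. -136.   60.]
[ 759. -454.   60.]
xyz [-227.9   87.7  117.1] twist [-0.0032  0.0015  0.1026] |d| 271 deg 5.9
```

```bash
python3 -m inch '{"xyz":[[-228,88,80],[-228,88,80],[-228,88,117],[-228,88,117],[-228,88,117],[-228,88,117],[-228,88,117],[-228,88,117],[-228,88,117],[-228,88,117]],"twist":[[0,0,0.103],[0,0,0.103],[0,0,0.103],[0,0,0.103],[0,0,0.103],[0,0,0.103],[0,0,0.103],[0,0,0.103],[0,0,0.103],[0,0,0.103]],"fingers":[0.3,0.3,0.3,0.3,0.3,0.3,0.3,0.3,0.3,0.3]}';  python3 -c "
from h import *
st()
i,c=cam('wrist'); cv2.imwrite('pics/w9.png',i);np.save('cw9.npy',c,allow_pickle=True)"
```

```text
time_s: 13.7
eef_pos: [0.6278, -0.2955, 0.1239]
tool_rot: [2.47, 1.938, 0.001]
ft_force: [-0.2, 0.4, 0.2]
grip_width: 0.701
t13.7 pos [ 627.8 -295.5  123.9] yaw 76.25 tilt [ 0.0018 -0.0014] F [-0.2  0.4  0.2] w 65.2 mm q [-0.51  0.41  1.27 -0.    1.46 -0.27]
```

View pics/w9.png

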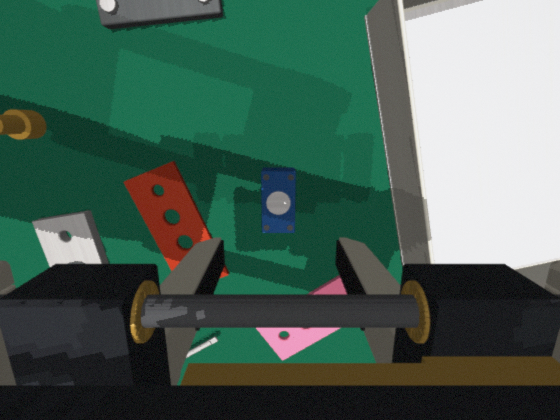

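The cell's top spans about (262–295, 168–234) with its disc at (278,203), and it is already aligned with the tool axes.

Run:
```python
from h import *
i=cv2.imread('pics/w9.png'); cv2.imwrite('pics/w9c.png',cv2.resize(i[155:245,240:320],None,fx=6,fy=6,interpolation=cv2.INTER_CUBIC))
```

```text
(no output)
```

View pics/w9c.png

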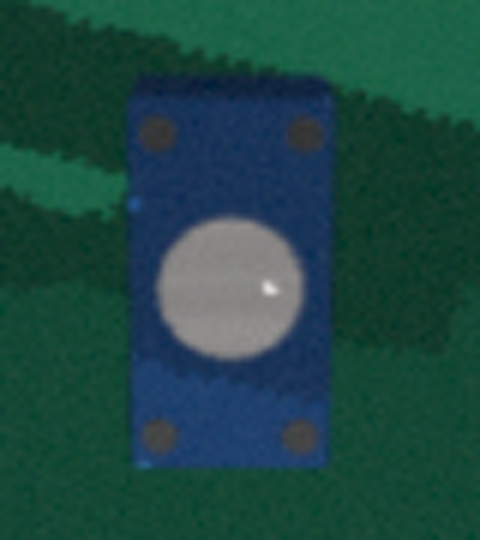

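Run:
```python
from h import *
c=np.load('cw9.npy',allow_pickle=True).item()
q=np.array([ray(c,240+u/6,155+v/6,.028) for u,v in [(130,100),(333,98),(328,467),(135,467)]])
print(q*1000,q.mean(0)); 
for a,b in ((0,3),(1,2),(1,0),(2,3)): d=q[a]-q[b]; print(np.linalg.norm(d),np.degrees(np.arctan2(d[0],d[1])))
print(ray(c,240+230/6,155+288/6,.029))
st(); go([*q.mean(0)[:2],-.013],76)
```

```text
[[ 616.71247413 -265.44380181   28.        ]
 [ 648.73878791 -272.94274588   28.        ]
 [ 633.68529802 -334.6080118    28.        ]
 [ 601.61527448 -326.74608727   28.        ]] [ 0.62518796 -0.29993516  0.028     ]
0.06313394998308301 13.835177573907114
0.06347607879296961 13.718519921148381
0.032892536187352044 103.17836048373465
0.03301963457113435 103.77433775091278
[ 0.62500883 -0.29962084  0.029     ]
t13.8 pos [ 628.  -295.4  124.4] yaw 76.28 tilt [ 0.0024 -0.002 ] F [-1.3  0.2  0.3] w 65.2 mm q [-0.51  0.41  1.27 -0.    1.46 -0.27]
xyz [ -4.9  -2.1 137.4] twist [0.0028 0.0014 0.005 ] |d| 137 deg 0.3
```

```bash
python3 -m inch '{"xyz":[[-5,-2,30],[-5,-2,65],[-5,-2,95],[-5,-2,120],[-5,-2,134],[-5,-2,140],[-5,-2,143],[-5,-2,145],[-5,-2,147],[-5,-2,149]],"twist":[[0.003,0.001,0],[0.003,0.001,0],[0.003,0.001,0],[0.003,0.001,0],[0.003,0.001,0],[0.003,0.001,0],[0.003,0.001,0],[0.003,0.001,0],[0.003,0.001,0],[0.003,0.001,0]],"fingers":[0.3,0.3,0.3,0.3,0.3,0.3,0.3,0.3,0.3,0.3]}';  python3 -c "
from h import *
st()
i,c=cam('side'); cv2.imwrite('pics/s9.png',cv2.resize(i[110:230,270:400],None,fx=4.5,fy=4.5,interpolation=cv2.INTER_CUBIC))"
```

```text
time_s: 14.58
eef_pos: [0.625, -0.3021, -0.0244]
tool_rot: [2.471, 1.938, -0.001]
ft_force: [0.6, 0.9, 0.2]
grip_width: 0.701
t14.6 pos [ 625.  -302.1  -24.4] yaw 76.20 tilt [ 0.0004 -0.0013] F [0.6 0.9 0.2] w 65.2 mm q [-0.52  0.55  1.37 -0.    1.23 -0.28]
```

View pics/s9.png

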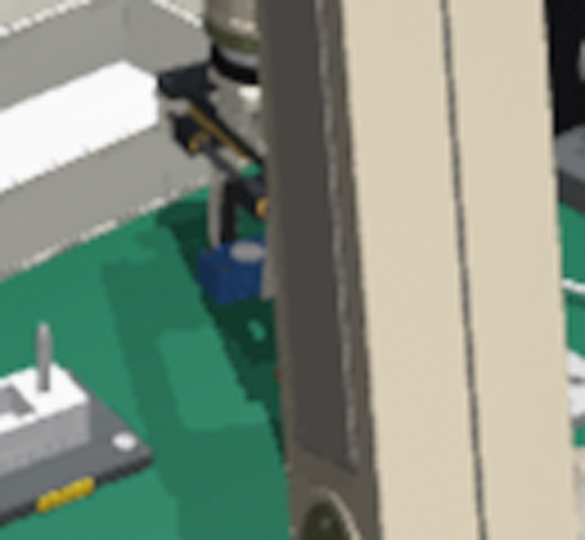

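Now a slow touch on the bench to calibrate the fingertip height.

```bash
for k in 1; do python3 -m inch '{"xyz":[[1,0,2],[1,0,4],[1,0,5],[1,0,6],[1,0,6]],"twist":[[0,0,0],[0,0,0],[0,0,0],[0,0,0],[0,0,0]],"fingers":[0.3,0.3,0.3,0.3,0.3]}'; done; python3 -m inch '{"xyz":[[0,0,0.5],[0,0,1],[0,0,1]],"twist":[[0,0,0],[0,0,0],[0,0,0]],"fingers":[0.3,0.3,0.3]}'
```

```text
time_s: 15.05
eef_pos: [0.6235, -0.3003, -0.0329]
tool_rot: [-2.471, -1.937, 0.003]
ft_force: [-0.2, 0.5, 1.8]
grip_width: 0.701
time_s: 15.3
eef_pos: [0.6237, -0.3004, -0.0337]
tool_rot: [-2.471, -1.937, 0.003]
ft_force: [-0.9, 0.4, 0.1]
grip_width: 0.698
```

```bash
python3 -m inch '{"xyz":[[0,0,0.5],[0,0,1],[0,0,1]],"twist":[[0,0,0],[0,0,0],[0,0,0]],"fingers":[0.3,0.3,0.3]}';python3 -m inch '{"xyz":[[0,0,0.5],[0,0,1],[0,0,1]],"twist":[[0,0,0],[0,0,0],[0,0,0]],"fingers":[0.3,0.3,0.3]}'
```

```text
time_s: 15.55
eef_pos: [0.6236, -0.3004, -0.0347]
tool_rot: [-2.471, -1.937, 0.003]
ft_force: [0.5, 0.7, -0.6]
grip_width: 0.697
time_s: 15.8
eef_pos: [0.6238, -0.3005, -0.0352]
tool_rot: [-2.471, -1.937, 0.003]
ft_force: [-0.6, 1.0, 4.1]
grip_width: 0.698
```

The bench is touched at eef z = -0.035, so the true tip is eef z + 35 mm. I'll raise to a tip height of 20 mm and grip the top of the cell.

```bash
python3 -m inch '{"xyz":[[0.3,1.2,-20.5],[0.3,1.2,-20.5],[0.3,1.2,-20.5],[0.3,1.2,-20.5],[0.3,1.2,-20.5],[0.3,1.2,-20.5],[0.3,1.2,-20.5],[0.3,1.2,-20.5],[0.3,1.2,-20.5],[0.3,1.2,-20.5]],"twist":[[0,0,0],[0,0,0],[0,0,0],[0,0,0],[0,0,0],[0,0,0],[0,0,0],[0,0,0],[0,0,0],[0,0,0]],"fingers":[0.3,0.3,1,1,1,1,1,1,1,1]}';python3 -c "
from h import *
st()"; python3 -m inch '{"xyz":[[0,0,0],[0,0,0],[0,0,-10],[0,0,-30],[0,0,-60],[0,0,-90],[0,0,-90],[0,0,-90]],"twist":[[0,0,0],[0,0,0],[0,0,0],[0,0,0],[0,0,0],[0,0,0],[0,0,0],[0,0,0]],"fingers":[1,1,1,1,1,1,1,1]}'; python3 -c "
from h import *
st()
i,c=cam('wrist'); cv2.imwrite('pics/w10.png',i);np.save('cw10.npy',c,allow_pickle=True)
go([.5767,-.0134,.10],81.8)"
```

```text
time_s: 16.63
eef_pos: [0.6247, -0.3003, -0.0156]
tool_rot: [-2.47, -1.937, 0.003]
ft_force: [0.3, 0.3, -1.3]
grip_width: 0.365
t16.6 pos [ 624.7 -300.3  -15.6] yaw 76.19 tilt [-0.0032  0.0007] F [ 0.3  0.3 -1.3] w 33.9 mm q [-0.52  0.54  1.36 -0.    1.24 -0.28]
time_s: 17.3
eef_pos: [0.6275, -0.3018, 0.0793]
tool_rot: [2.469, 1.936, 0.001]
ft_force: [0.1, 0.5, -2.2]
grip_width: 0.36
t17.3 pos [ 627.5 -301.8   79.3] yaw 76.19 tilt [ 0.0032 -0.003 ] F [ 0.1  0.5 -2.2] w 33.5 mm q [-0.52  0.45  1.3  -0.    1.39 -0.28]
xyz [ 267.4 -116.5  -23.7] twist [-0.0002  0.0009 -0.0979] |d| 293 deg 5.6
```

View pics/w10.png

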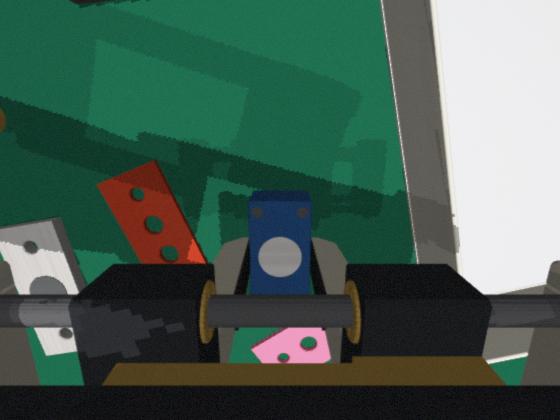

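```bash
cat >> h.py <<'E'
def intool(c,s,u,v,z):
    T=R.from_rotvec(s['tool_rot']); return T.inv().apply(ray(c,u,v,z)-s['eef_pos'])*1000
E
python3 - <<'E'
from h import *
s=sense(); st(s); c=np.load('cw10.npy',allow_pickle=True).item(); c=calibration('wrist')
i=cv2.imread('pics/w10.png'); cv2.imwrite('pics/w10c.png',cv2.resize(i[180:300,220:340],None,fx=5,fy=5,interpolation=cv2.INTER_CUBIC))
z=s['eef_pos'][2]+.043
for p in [(280,257),(250,200),(312,200)]: print(intool(c,s,*p,z))
E
```

```text
t17.4 pos [ 626.  -300.9   76.5] yaw 76.19 tilt [-0.0004 -0.0009] F [-0.2  0.2 -1. ] w 33.5 mm q [-0.52  0.45  1.31 -0.    1.39 -0.28]
[  0.200682    -0.49047458 -43.00011306]
[ 33.04074993 -16.43885004 -43.02790813]
[ 33.05508392  16.47152024 -43.0343405 ]
```

View pics/w10c.png

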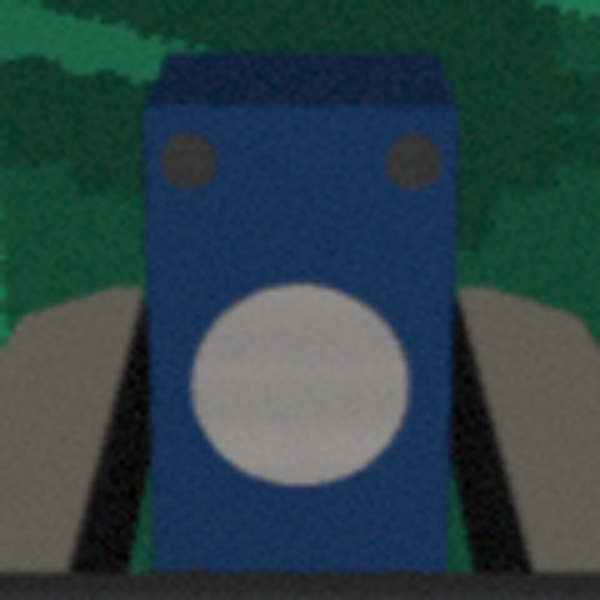

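```bash
python3 -m inch '{"xyz":[[0,0,-30],[25,-10,-44],[60,-25,-44],[98,-42,-44],[136,-58,-44],[174,-75,-44],[210,-90,-44],[245,-106,-44],[267,-116,-44],[267,-116,-44]],"twist":[[0,0,0],[0,0,-0.04],[0,0,-0.098],[0,0,-0.098],[0,0,-0.098],[0,0,-0.098],[0,0,-0.098],[0,0,-0.098],[0,0,-0.098],[0,0,-0.098]],"fingers":[1,1,1,1,1,1,1,1,1,1]}'; python3 -m inch '{"xyz":[[0,0,0],[0,0,0],[0,0,0]],"twist":[[0,0,0],[0,0,0],[0,0,0]],"fingers":[1,1,1]}'; python3 -c "
from h import *
st(); go([.5767,-.0134,.06],81.8)
i,c=cam('wrist'); cv2.imwrite('pics/w11.png',i);np.save('cw11.npy',[c,sense()],allow_pickle=True)"
```

```text
time_s: 18.18
eef_pos: [0.574, -0.0084, 0.1172]
tool_rot: [-2.365, -2.058, 0.005]
ft_force: [0.4, 0.4, -1.8]
grip_width: 0.364
time_s: 18.43
eef_pos: [0.5761, -0.0146, 0.1183]
tool_rot: [-2.374, -2.054, 0.004]
ft_force: [-0.6, -0.2, -1.0]
grip_width: 0.359
t18.4 pos [576.1 -14.6 118.3] yaw 81.74 tilt [-0.0039  0.0001] F [-0.6 -0.2 -1. ] w 33.4 mm q [-0.11  0.11  1.63 -0.    1.41  0.03]
xyz [ 1.3  0.7 58.3] twist [-0.0039  0.0004 -0.001 ] |d| 58 deg 0.2
```

View pics/w11.png

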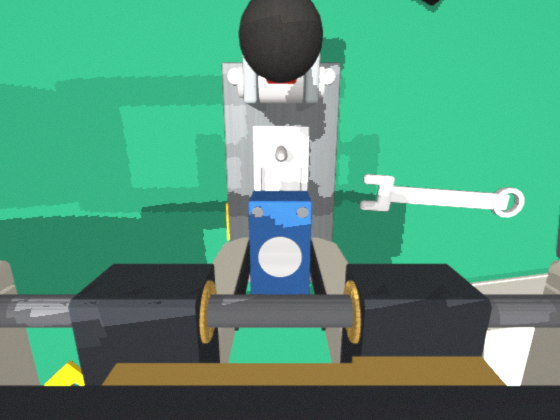

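```bash
python3 -m inch '{"xyz":[[1,0.5,20],[1,0.5,45],[1,0.5,65],[1,0.5,75],[1,0.5,79],[1,0.5,79],[1,0.5,79]],"twist":[[-0.002,0,0],[-0.002,0,0],[-0.002,0,0],[-0.002,0,0],[-0.002,0,0],[-0.002,0,0],[-0.002,0,0]],"fingers":[1,1,1,1,1,1,1]}'; python3 -c "
from h import *
st(); go([.5767,-.0134,.035],81.8)
i,c=cam('wrist'); cv2.imwrite('pics/w12.png',i);np.save('cw12.npy',[c,sense()],allow_pickle=True)
i,c=cam('side'); cv2.imwrite('pics/s12.png',cv2.resize(i[110:240,200:320],None,fx=4.5,fy=4.5,interpolation=cv2.INTER_CUBIC))"
```

```text
time_s: 19.07
eef_pos: [0.5776, -0.0131, 0.0411]
tool_rot: [2.375, 2.056, 0.001]
ft_force: [-0.4, 0.3, -0.4]
grip_width: 0.361
t19.1 pos [577.6 -13.1  41.1] yaw 81.77 tilt [ 0.0005 -0.0001] F [-0.4  0.3 -0.4] w 33.5 mm q [-0.11  0.18  1.7   0.    1.26  0.03]
xyz [-0.5 -0.8  6.1] twist [ 0.0005 -0.     -0.0005] |d| 6 deg 0.0
```

View pics/w12.png

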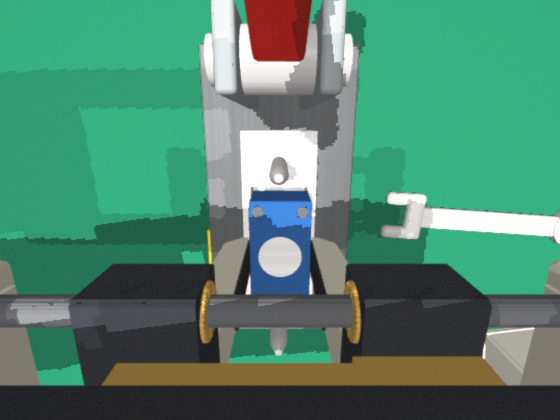

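View pics/s12.png

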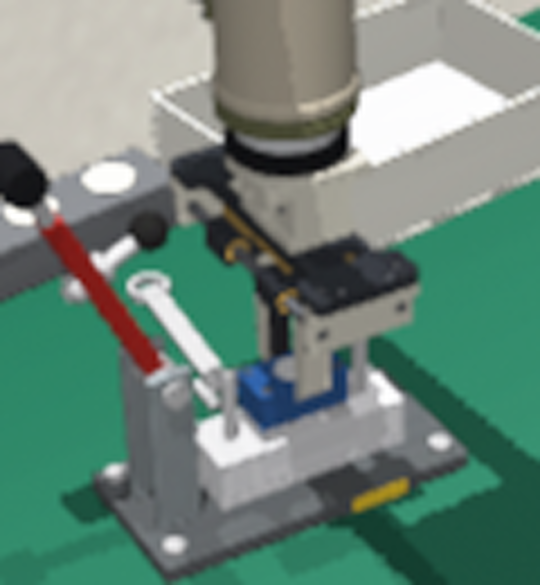

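Run:
```python
from h import *
c,s=np.load('cw12.npy',allow_pickle=True)
i=cv2.imread('pics/w12.png'); cv2.imwrite('pics/w12c.png',cv2.resize(i[120:220,220:340],None,fx=6,fy=6,interpolation=cv2.INTER_CUBIC))
for p in [(279,177,.102),(279,351,.102),(250,200,.084),(311,200,.084),(241,131,.05),(318,131,.05),(280,257,.084)]: print(p,intool(c,s,*p).round(2))
```

```text
(279, 177, 0.102) [ 48.36  -1.37 -60.35]
(279, 351, 0.102) [-47.11  -1.41 -60.36]
(250, 200, 0.084) [ 32.92 -16.84 -42.37]
(311, 200, 0.084) [ 32.92  15.57 -42.32]
(241, 131, 0.05) [ 67.66 -24.63  -8.38]
(318, 131, 0.05) [67.67 22.2  -8.31]
(280, 257, 0.084) [  0.06  -0.89 -42.35]
```

View pics/w12c.png

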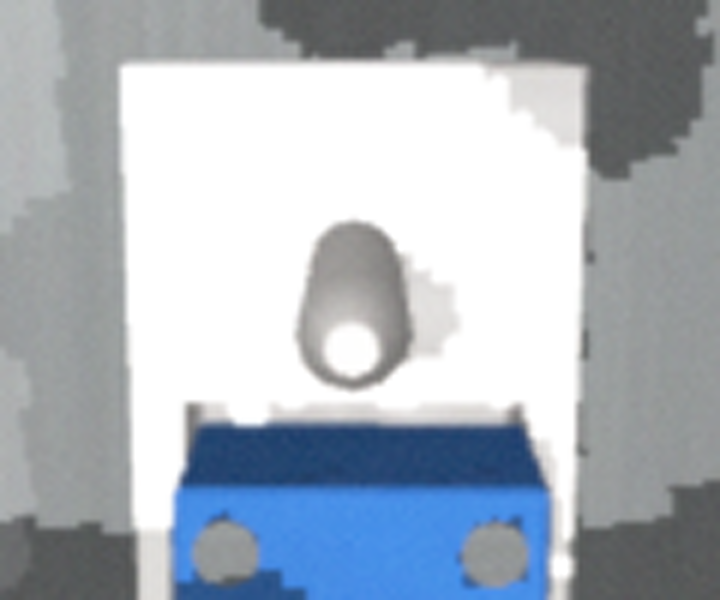

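```bash
python3 -m inch '{"xyz":[[0.2,-0.6,0],[0.2,-0.6,2],[0.2,-0.6,4],[0.2,-0.6,6],[0.2,-0.6,8],[0.2,-0.6,10],[0.2,-0.6,10]],"twist":[[0,0,0],[0,0,0],[0,0,0],[0,0,0],[0,0,0],[0,0,0],[0,0,0]],"fingers":[1,1,1,1,1,1,1]}'; python3 -c "
from h import *
st()"
```

```text
time_s: 19.75
eef_pos: [0.5757, -0.0122, 0.0294]
tool_rot: [-2.373, -2.056, 0.002]
ft_force: [0.3, 0.1, -1.7]
grip_width: 0.362
t19.8 pos [575.7 -12.2  29.4] yaw 81.81 tilt [-0.0017  0.0002] F [ 0.3  0.1 -1.7] w 33.7 mm q [-0.11  0.19  1.71 -0.    1.24  0.03]
```

```bash
python3 -m inch '{"xyz":[[0,0,2],[0,0,4],[0,0,6],[0,0,8],[0,0,10],[0,0,12],[0,0,12]],"twist":[[0,0,0],[0,0,0],[0,0,0],[0,0,0],[0,0,0],[0,0,0],[0,0,0]],"fingers":[1,1,1,1,1,1,1]}'; python3 -c "
from h import *
st()
i,c=cam('wrist'); cv2.imwrite('pics/w13.png',i)
i,c=cam('side'); cv2.imwrite('pics/s13.png',cv2.resize(i[150:240,220:310],None,fx=6,fy=6,interpolation=cv2.INTER_CUBIC))"
```

```text
time_s: 20.33
eef_pos: [0.5758, -0.0122, 0.0175]
tool_rot: [-2.374, -2.056, 0.002]
ft_force: [0.3, -0.8, -1.6]
grip_width: 0.358
t20.3 pos [575.8 -12.2  17.5] yaw 81.81 tilt [-0.0014  0.0001] F [ 0.3 -0.8 -1.6] w 33.3 mm q [-0.11  0.21  1.72 -0.    1.22  0.03]
```

View pics/w13.png

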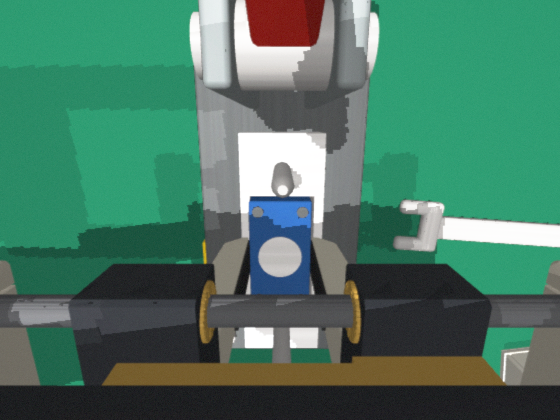

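View pics/s13.png

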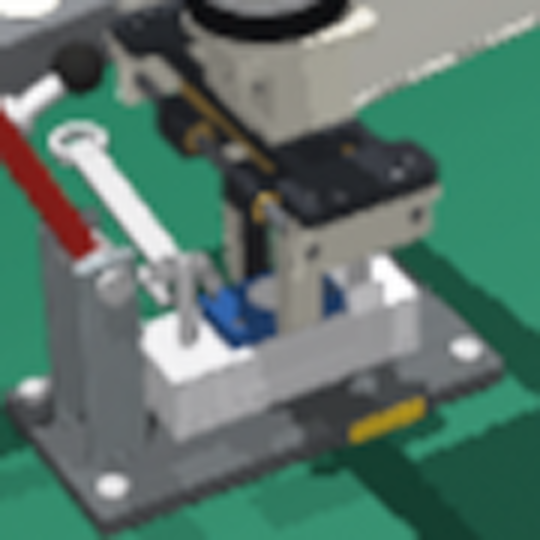

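The cell is about 17 mm into the pocket with no contact force. Releasing, then lifting to look.

```bash
python3 -m inch '{"xyz":[[0,0.5,0],[0,0.5,0],[0,0.5,0],[0,0.5,0],[0,0.5,0],[0,0.5,-10],[0,0.5,-30],[0,0.5,-60],[0,0.5,-60],[0,0.5,-60]],"twist":[[0,0,0],[0,0,0],[0,0,0],[0,0,0],[0,0,0],[0,0,0],[0,0,0],[0,0,0],[0,0,0],[0,0,0]],"fingers":[0.4,0.4,0.4,0.4,0.4,0.4,0.4,0.4,0.4,0.4]}'; python3 -c "
from h import *
st()
i,c=cam('wrist'); cv2.imwrite('pics/w14.png',i);np.save('cw14.npy',[c,sense()],allow_pickle=True)
i,c=cam('side'); cv2.imwrite('pics/s14.png',cv2.resize(i[150:240,220:310],None,fx=6,fy=6,interpolation=cv2.INTER_CUBIC))"
```

```text
time_s: 21.27
eef_pos: [0.5792, -0.0126, 0.0816]
tool_rot: [2.372, 2.055, 0.005]
ft_force: [0.3, -0.4, -0.3]
grip_width: 0.602
t21.3 pos [579.2 -12.6  81.6] yaw 81.81 tilt [ 0.005  -0.0005] F [ 0.3 -0.4 -0.3] w 56.0 mm q [-0.11  0.14  1.67  0.    1.33  0.03]
```

View pics/w14.png

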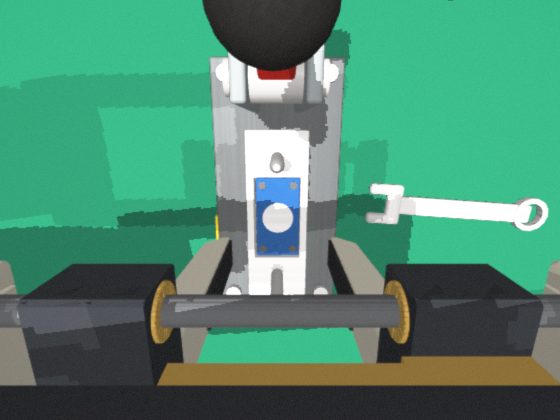

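View pics/s14.png

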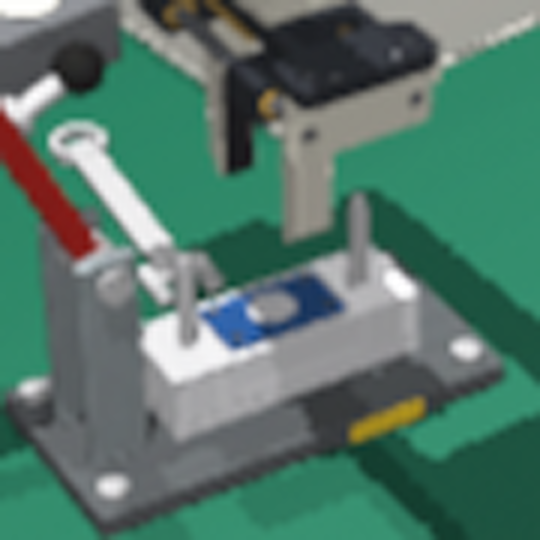

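Run:
```python
from h import *
c,s=np.load('cw14.npy',allow_pickle=True)
i=cv2.imread('pics/w14.png'); cv2.imwrite('pics/w14c.png',cv2.resize(i[120:300,210:340],None,fx=4,fy=4,interpolation=cv2.INTER_CUBIC)[:,:][:720][0:600])
i=cv2.imread('pics/w14.png'); cv2.imwrite('pics/w14c.png',cv2.resize(i[145:265,210:340],None,fx=5,fy=5,interpolation=cv2.INTER_CUBIC))
```

```text
(no output)
```

View pics/w14c.png

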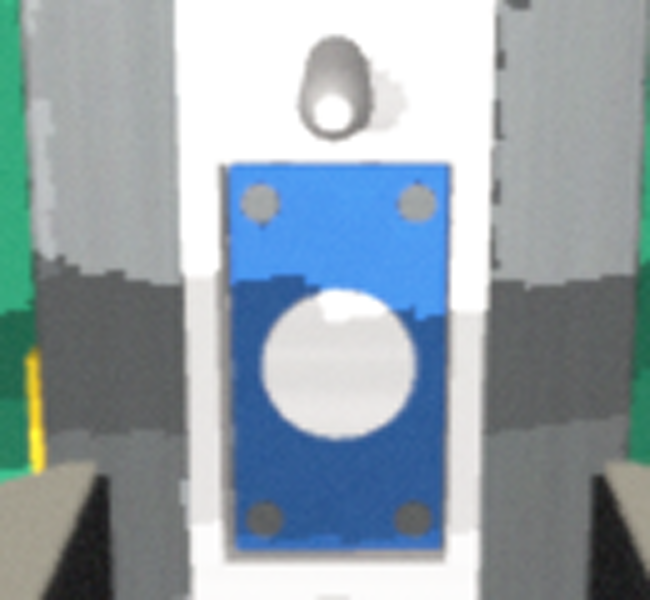

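The cell is seated flush and flat. In the crop it spans (230–449, 163–550), and the pocket rim shows evenly around it. Gasket A at top pixel (388,206) is next.

```bash
python3 -c "
from h import *
st();go([.509,-.309,.09],98.2)"
```

```text
t21.4 pos [576.8 -12.3  78.4] yaw 81.81 tilt [-0.0003  0.    ] F [-0.9 -0.8 -1.6] w 56.0 mm q [-0.11  0.14  1.67  0.    1.33  0.03]
xyz [-303.3  -24.8  -11.6] twist [-0.0003 -0.     -0.2861] |d| 305 deg 16.4
```

```bash
python3 -m inch '{"xyz":[[0,0,-30],[-35,-3,-40],[-75,-6,-40],[-115,-10,-30],[-155,-13,-20],[-195,-16,-12],[-235,-20,-12],[-275,-23,-12],[-303,-25,-12],[-303,-25,-12]],"twist":[[0,0,0],[0,0,-0.1],[0,0,-0.2],[0,0,-0.286],[0,0,-0.286],[0,0,-0.286],[0,0,-0.286],[0,0,-0.286],[0,0,-0.286],[0,0,-0.286]],"fingers":[0,0,0,0,0,0,0,0,0,0]}'; python3 -m inch '{"xyz":[[0,0,0],[0,0,0],[0,0,0]],"twist":[[0,0,0],[0,0,0],[0,0,0]],"fingers":[0,0,0]}'; python3 -c "
from h import *
st(); 
i,c=cam('wrist'); cv2.imwrite('pics/w15.png',i);np.save('cw15.npy',[c,sense()],allow_pickle=True)"
```

```text
time_s: 22.2
eef_pos: [0.5062, -0.3134, 0.0887]
tool_rot: [-2.061, -2.368, 0.004]
ft_force: [0.9, 0.3, -0.0]
grip_width: 0.998
time_s: 22.45
eef_pos: [0.5088, -0.3072, 0.0894]
tool_rot: [-2.054, -2.374, 0.0]
ft_force: [-0.4, -0.3, -0.3]
grip_width: 1.002
t22.4 pos [ 508.8 -307.2   89.4] yaw 98.26 tilt [-0.0016  0.0012] F [-0.4 -0.3 -0.3] w 93.1 mm q [-0.63  0.18  1.61  0.    1.36 -0.77]
```

View pics/w15.png

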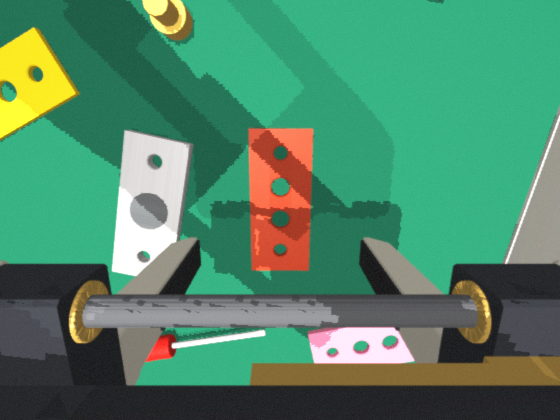

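Gasket A's pin holes are at (280,152) and (280,249). The plate, at column 150, is clear of the left finger.

Run:
```python
from h import *
c,s=np.load('cw15.npy',allow_pickle=True)
i=cv2.imread('pics/w15.png'); cv2.imwrite('pics/w15c.png',cv2.resize(i[120:280,230:330],None,fx=3.7,fy=3.7,interpolation=cv2.INTER_CUBIC))
for p in [(280,152.5,.006),(280,249,.006),(249,128,.006),(313,128,.006),(309,270,.006),(249.5,270,.006)]: print(p,intool(c,s,*p).round(2),ray(c,*p).round(4))
st()
```

```text
(280, 152.5, 0.006) [46.55 -0.62 83.7 ] [ 0.5016 -0.261   0.006 ]
(280, 249, 0.006) [-48.68  -0.6   83.6 ] [ 0.5154 -0.3553  0.006 ]
(249, 128, 0.006) [ 68.31 -28.47  83.76] [ 0.4709 -0.2435  0.006 ]
(313, 128, 0.006) [68.31 29.01 83.69] [ 0.5278 -0.2352  0.006 ]
(309, 270, 0.006) [-71.66  28.9   83.54] [ 0.5479 -0.3738  0.006 ]
(249.5, 270, 0.006) [-71.7  -31.63  83.61] [ 0.488  -0.3825  0.006 ]
t22.5 pos [ 509.1 -307.1   89.6] yaw 98.29 tilt [-0.0013  0.0009] F [0.6 0.1 0.4] w 92.8 mm q [-0.63  0.18  1.61  0.    1.36 -0.77]
```

View pics/w15c.png

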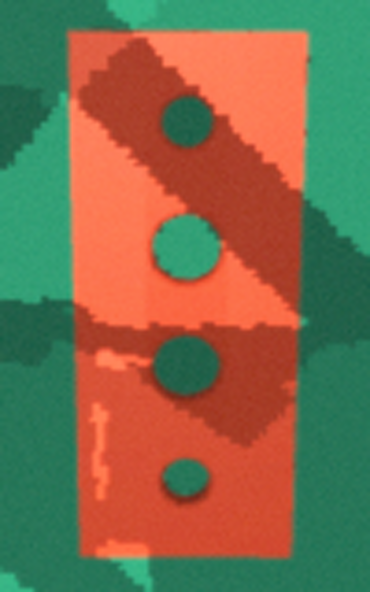

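```bash
python3 -m inch '{"xyz":[[-1.2,-0.6,30],[-1.2,-0.6,60],[-1.2,-0.6,90],[-1.2,-0.6,108],[-1.2,-0.6,117],[-1.2,-0.6,121],[-1.2,-0.6,123],[-1.2,-0.6,123],[-1.2,-0.6,123],[-1.2,-0.6,123]],"twist":[[0,0,0],[0,0,0],[0,0,0],[0,0,0],[0,0,0],[0,0,0],[0,0,0],[0,0,0],[0,0,0],[0,0,0]],"fingers":[0.1,0.1,0.1,0.1,0.1,0.1,0.1,0.1,1,1]}';python3 -m inch '{"xyz":[[0,0,0],[0,0,0],[0,0,0],[0,0,0],[0,0,0],[0,0,0],[0,0,0],[0,0,0]],"twist":[[0,0,0],[0,0,0],[0,0,0],[0,0,0],[0,0,0],[0,0,0],[0,0,0],[0,0,0]],"fingers":[1,1,1,1,1,1,1,1]}'; python3 -c "
from h import *
st()"
```

```text
time_s: 23.33
eef_pos: [0.5096, -0.3107, -0.0312]
tool_rot: [2.056, 2.373, -0.0]
ft_force: [-0.8, -0.3, -0.1]
grip_width: 0.801
time_s: 24.0
eef_pos: [0.5088, -0.3103, -0.0322]
tool_rot: [2.057, 2.374, -0.001]
ft_force: [-0.2, 0.7, 5.5]
grip_width: 0.611
t24.0 pos [ 508.8 -310.3  -32.2] yaw 98.19 tilt [ 0.0001 -0.0005] F [-0.2  0.7  5.5] w 56.9 mm q [-0.63  0.32  1.68 -0.    1.14 -0.78]
```

```bash
python3 -m inch '{"xyz":[[0,0,-5],[0,0,-20],[0,0,-50],[0,0,-85],[0,0,-120],[0,0,-150],[0,0,-170],[0,0,-170],[0,0,-170],[0,0,-170]],"twist":[[0,0,0],[0,0,0],[0,0,0],[0,0,0],[0,0,0],[0,0,0],[0,0,0],[0,0,0],[0,0,0],[0,0,0]],"fingers":[1,1,1,1,1,1,1,1,1,1]}'; python3 -c "
from h import *
st(); 
i,c=cam('wrist'); cv2.imwrite('pics/w16.png',i);np.save('cw16.npy',[c,sense()],allow_pickle=True)
go([.5767,-.0134,.14],81.8)"
```

```text
time_s: 24.83
eef_pos: [0.5077, -0.3094, 0.1355]
tool_rot: [-2.055, -2.372, 0.001]
ft_force: [1.0, 0.4, -0.7]
grip_width: 0.612
t24.8 pos [ 507.7 -309.4  135.5] yaw 98.19 tilt [-0.0024  0.0014] F [ 1.   0.4 -0.7] w 56.9 mm q [-0.63  0.14  1.56 -0.    1.44 -0.78]
xyz [282.8 110.9  -4.8] twist [-0.0035 -0.0022  0.2861] |d| 304 deg 16.4
```

View pics/w16.png

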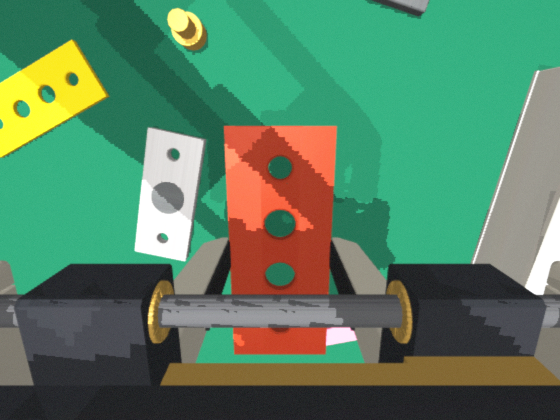

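Run:
```python
from h import *
c,s=np.load('cw16.npy',allow_pickle=True)
i=cv2.imread('pics/w16.png'); cv2.imwrite('pics/w16c.png',cv2.resize(i[110:250,210:350],None,fx=4.3,fy=4.3,interpolation=cv2.INTER_CUBIC))
z=s['eef_pos'][2]+.038
for p in [(280,167),(280,223),(280,272),(224,126),(336,126),(326,353),(234,353)]: print(p,intool(c,s,*p,z).round(2))
```

```text
(280, 167) [ 49.75  -0.2  -37.87]
(280, 223) [ 18.26  -0.18 -37.95]
(280, 272) [-12.    -0.16 -38.03]
(224, 126) [ 70.95 -29.17 -37.72]
(336, 126) [ 70.98  28.71 -37.9 ]
(326, 353) [-68.53  29.1  -38.28]
(234, 353) [-68.66 -29.36 -38.09]
```

View pics/w16c.png

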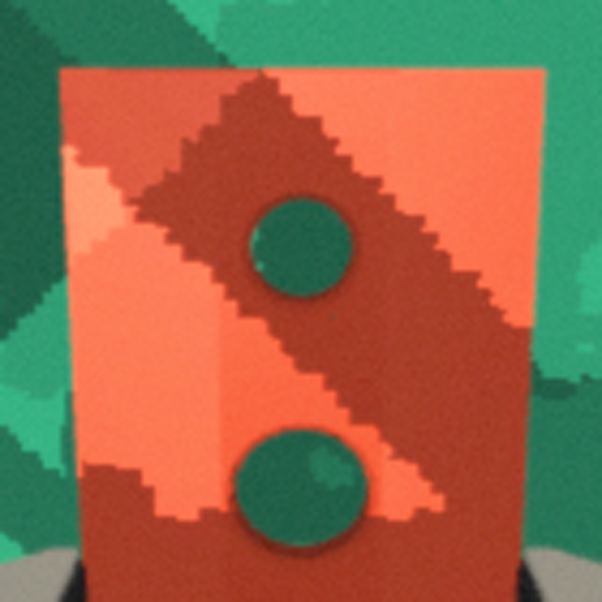

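```bash
python3 -c "
from h import *
st();go([.5765,-.0148,.12],81.8)"
```

```text
t24.9 pos [ 507.3 -309.1  134.8] yaw 98.19 tilt [-0.0035  0.0022] F [-0.1  1.5 -0.5] w 57.0 mm q [-0.63  0.15  1.56 -0.    1.44 -0.78]
xyz [281.4 110.5  15.2] twist [-0.0035 -0.0022  0.2861] |d| 303 deg 16.4
```

```bash
python3 -m inch '{"xyz":[[30,12,0],[65,26,0],[100,39,0],[135,53,0],[170,67,0],[205,81,0],[240,95,0],[270,106,0],[281,110.5,0],[281,110.5,15]],"twist":[[0,0,0.04],[0,0,0.1],[0,0,0.16],[0,0,0.22],[0,0,0.286],[0,0,0.286],[0,0,0.286],[0,0,0.286],[0,0,0.286],[0,0,0.286]],"fingers":[1,1,1,1,1,1,1,1,1,1]}'; python3 -m inch '{"xyz":[[0,0,0],[0,0,0],[0,0,0],[0,0,0],[0,0,0]],"twist":[[0,0,0],[0,0,0],[0,0,0],[0,0,0],[0,0,0]],"fingers":[1,1,1,1,1]}'; python3 -c "
from h import *
st(); go([.5765,-.0148,.09],81.8)
i,c=cam('wrist'); cv2.imwrite('pics/w17.png',i);np.save('cw17.npy',[c,sense()],allow_pickle=True)"
```

```text
time_s: 25.72
eef_pos: [0.5791, -0.013, 0.123]
tool_rot: [2.37, 2.061, 0.002]
ft_force: [0.7, -1.0, 0.9]
grip_width: 0.616
time_s: 26.13
eef_pos: [0.578, -0.0169, 0.1226]
tool_rot: [2.376, 2.056, -0.0]
ft_force: [0.0, -0.4, -0.9]
grip_width: 0.614
t26.1 pos [578.  -16.9 122.6] yaw 81.74 tilt [ 0. -0.] F [ 0.  -0.4 -0.9] w 57.1 mm q [-0.12  0.11  1.62 -0.    1.41  0.03]
xyz [ 1.9 -1.8 32.6] twist [ 0.      0.     -0.0011] |d| 33 deg 0.1
```

View pics/w17.png

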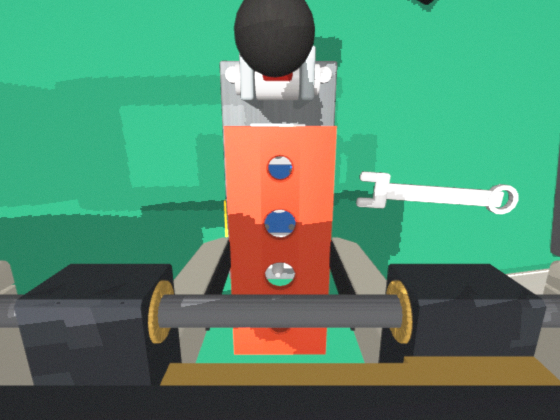

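```bash
python3 -m inch '{"xyz":[[1.9,-1.8,0],[1.9,-1.8,15],[1.9,-1.8,30],[1.9,-1.8,42],[1.9,-1.8,46],[1.9,-1.8,46],[1.9,-1.8,46],[1.9,-1.8,46]],"twist":[[0,0,-0.001],[0,0,-0.001],[0,0,-0.001],[0,0,-0.001],[0,0,-0.001],[0,0,-0.001],[0,0,-0.001],[0,0,-0.001]],"fingers":[1,1,1,1,1,1,1,1]}'; python3 -c "
from h import *
st(); go([.5765,-.0148,.06],81.8)
i,c=cam('wrist'); cv2.imwrite('pics/w18.png',i);np.save('cw18.npy',[c,sense()],allow_pickle=True)
cv2.imwrite('pics/w18c.png',cv2.resize(i[110:290,210:350],None,fx=3.3,fy=3.3,interpolation=cv2.INTER_CUBIC))
i,c=cam('side'); cv2.imwrite('pics/s18.png',cv2.resize(i[110:240,200:320],None,fx=4.5,fy=4.5,interpolation=cv2.INTER_CUBIC))"
```

```text
time_s: 26.85
eef_pos: [0.5769, -0.014, 0.0771]
tool_rot: [2.373, 2.058, 0.001]
ft_force: [0.4, -0.1, -0.3]
grip_width: 0.613
t26.9 pos [576.9 -14.   77.1] yaw 81.86 tilt [ 0.0008 -0.0001] F [ 0.4 -0.1 -0.3] w 57.0 mm q [-0.11  0.14  1.67 -0.    1.33  0.03]
xyz [-0.8 -0.3 17.1] twist [ 0.0008 -0.      0.0011] |d| 17 deg 0.1
```

View pics/w18c.png

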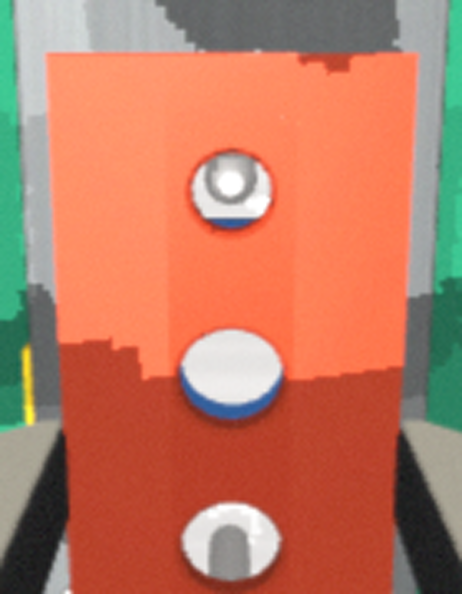

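View pics/s18.png

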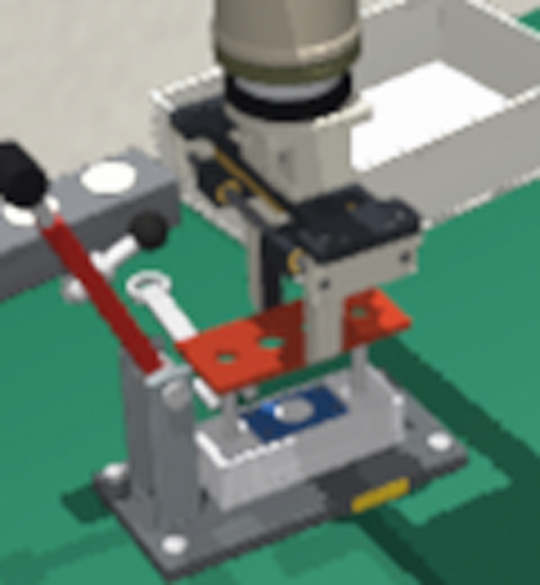

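Run:
```python
from h import *
c,s=np.load('cw18.npy',allow_pickle=True)
print(intool(c,s,280,165.2,.102), intool(c,s,280,110+189/3.3,s['eef_pos'][2]+.038))
```

```text
[ 49.16042309  -0.63142428 -24.75328521] [ 49.82582543  -0.64429829 -37.99925723]
```

Pin tip and hole agree within 0.7 mm. Lowering over the pins.

```bash
python3 -m inch '{"xyz":[[-0.5,0,2],[-0.5,0,6],[-0.5,0,10],[-0.5,0,15],[-0.5,0,20],[-0.5,0,20]],"twist":[[0,0,0],[0,0,0],[0,0,0],[0,0,0],[0,0,0],[0,0,0]],"fingers":[1,1,1,1,1,1]}'; python3 -c "
from h import *
st()"; python3 -m inch '{"xyz":[[0,0,6],[0,0,12],[0,0,18],[0,0,24],[0,0,30],[0,0,33],[0,0,33]],"twist":[[0,0,0],[0,0,0],[0,0,0],[0,0,0],[0,0,0],[0,0,0],[0,0,0]],"fingers":[1,1,1,1,1,1,1]}'; python3 -c "
from h import *
st()
i,c=cam('side'); cv2.imwrite('pics/s19.png',cv2.resize(i[110:240,200:320],None,fx=4.5,fy=4.5,interpolation=cv2.INTER_CUBIC))"
```

```text
time_s: 27.45
eef_pos: [0.575, -0.0143, 0.0543]
tool_rot: [-2.372, -2.057, 0.003]
ft_force: [0.8, -0.4, -1.0]
grip_width: 0.613
t27.4 pos [575.  -14.3  54.3] yaw 81.86 tilt [-0.0031  0.0004] F [ 0.8 -0.4 -1. ] w 57.0 mm q [-0.11  0.16  1.69 -0.    1.29  0.03]
time_s: 28.03
eef_pos: [0.5752, -0.0144, 0.0218]
tool_rot: [-2.372, -2.057, 0.003]
ft_force: [0.2, 0.3, -0.7]
grip_width: 0.613
t28.0 pos [575.2 -14.4  21.8] yaw 81.86 tilt [-0.0025  0.0003] F [ 0.2  0.3 -0.7] w 57.0 mm q [-0.11  0.2   1.71 -0.    1.23  0.03]
```

View pics/s19.png

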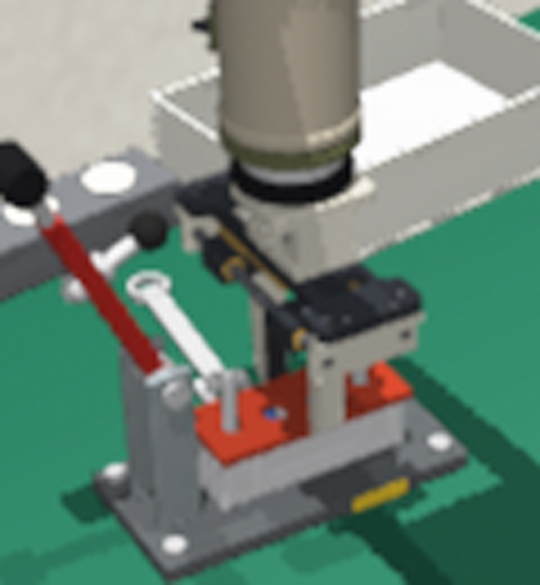

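Threaded on both pins with no side load. Releasing, and going high over the open arm to gasket B.

```bash
python3 -m inch '{"xyz":[[0,0,0],[0,0,0],[0,0,0],[0,0,0],[0,0,-10],[0,0,-40],[0,0,-80],[0,0,-120],[0,0,-160],[0,0,-200]],"twist":[[0,0,0],[0,0,0],[0,0,0],[0,0,0],[0,0,0],[0,0,0],[0,0,0],[0,0,0],[0,0,0],[0,0,0]],"fingers":[0,0,0,0,0,0,0,0,0,0]}'; python3 -c "
from h import *
st(); 
i,c=cam('wrist'); cv2.imwrite('pics/w20.png',i); go([.6174,.3044,.33],78.2)"
```

```text
time_s: 28.92
eef_pos: [0.5759, -0.0144, 0.2262]
tool_rot: [2.373, 2.058, 0.0]
ft_force: [0.7, -0.2, -0.0]
grip_width: 0.999
t28.9 pos [575.9 -14.4 226.2] yaw 81.86 tilt [ 0.0003 -0.    ] F [ 0.7 -0.2 -0. ] w 92.9 mm q [-0.11  0.05  1.49  0.    1.6   0.03]
xyz [321.3  -6.7 -93.6] twist [ 0.013  -0.0008  0.064 ] |d| 335 deg 3.7
```

View pics/w20.png

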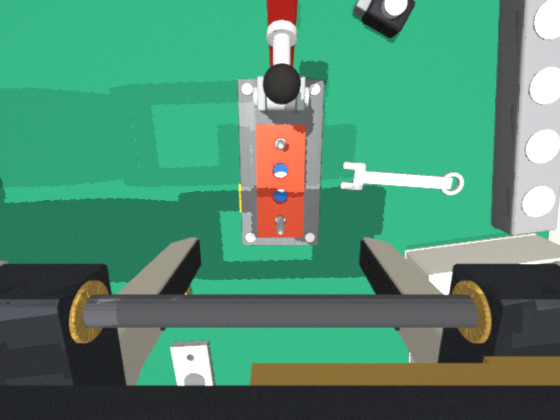

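```bash
python3 -m inch '{"xyz":[[0,0,-40],[0,0,-80],[20,0,-100],[60,-1,-100],[100,-2,-100],[140,-3,-100],[180,-4,-100],[220,-5,-100],[260,-6,-100],[300,-7,-100]],"twist":[[0,0,0],[0,0,0],[0,0,0],[0,0,0.02],[0,0,0.03],[0,0,0.06],[0,0,0.064],[0,0,0.064],[0,0,0.064],[0,0,0.064]],"fingers":[0,0,0,0,0,0,0,0,0,0]}'; python3 -c "
from h import *
st(); go([.6174,.3044,.12],78.2)"
```

```text
time_s: 29.8
eef_pos: [0.6116, 0.2855, 0.324]
tool_rot: [-2.438, -1.981, -0.001]
ft_force: [0.8, -0.6, -0.3]
grip_width: 0.999
t29.8 pos [611.6 285.5 324. ] yaw 78.19 tilt [0.0004 0.0004] F [ 0.8 -0.6 -0.3] w 92.9 mm q [0.36 0.33 1.   0.   1.81 0.57]
xyz [ 19.6   1.7 204. ] twist [ 0.0003 -0.0004 -0.0001] |d| 205 deg 0.0
```

```bash
python3 -m inch '{"xyz":[[19,1.5,0],[19,1.5,40],[19,1.5,80],[19,1.5,120],[19,1.5,160],[19,1.5,190],[19,1.5,204],[19,1.5,204],[19,1.5,204]],"twist":[[0,0,0],[0,0,0],[0,0,0],[0,0,0],[0,0,0],[0,0,0],[0,0,0],[0,0,0],[0,0,0]],"fingers":[0,0,0,0,0,0,0,0,0]}'; python3 -c "
from h import *
st(); 
i,c=cam('wrist'); cv2.imwrite('pics/w21.png',i);np.save('cw21.npy',[c,sense()],allow_pickle=True)"
```

```text
time_s: 30.55
eef_pos: [0.6173, 0.3019, 0.1201]
tool_rot: [-2.438, -1.981, 0.0]
ft_force: [-0.6, 0.2, 1.8]
grip_width: 1.001
t30.6 pos [617.3 301.9 120.1] yaw 78.20 tilt [-0.0005  0.0002] F [-0.6  0.2  1.8] w 93.1 mm q [0.38 0.4  1.29 0.   1.46 0.59]
```

View pics/w21.png

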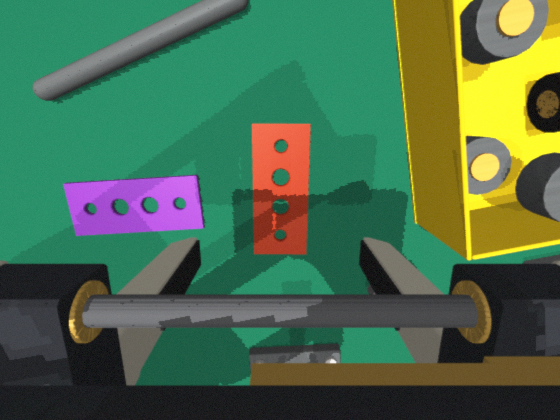

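Run:
```python
from h import *
c,s=np.load('cw21.npy',allow_pickle=True)
ct=calibration('top')
print([ray(ct,u,v,0).round(3) for u,v in [(81,146),(176,137)]],[ray(ct,u,v,.07).round(3) for u,v in [(79,138),(176,130)]])
for p in [(281,146,.006),(281,235.5,.006),(252,124,.006),(310.5,124,.006),(307,254,.006),(254,254,.006),(415,222,0),(396,0,.07),(203,228,.006),(203,200,.006)]: print(p,intool(c,s,*p).round(2),ray(c,*p).round(3))
st()
```

```text
[array([0.758, 0.502, 0.   ]), array([0.759, 0.241, 0.   ])] [array([0.753, 0.48 , 0.07 ]), array([0.751, 0.227, 0.07 ])]
(281, 146, 0.006) [ 49.04  -0.74 116.15] [0.628 0.351 0.006]
(281, 235.5, 0.006) [-47.12  -0.58 115.98] [0.609 0.256 0.006]
(252, 124, 0.006) [ 70.48 -29.53 116.13] [0.604 0.378 0.006]
(310.5, 124, 0.006) [ 70.51  28.47 116.26] [0.661 0.366 0.006]
(307, 254, 0.006) [-68.96  28.33 116.  ] [0.632 0.229 0.006]
(254, 254, 0.006) [-69.   -30.54 115.87] [0.575 0.241 0.006]
(415, 222, 0) [-33.52 146.7  122.33] [0.756 0.24  0.   ]
(396, 0, 0.07) [156.75  81.41  52.54] [0.73  0.439 0.07 ]
(203, 228, 0.006) [-38.51 -85.21 115.8 ] [0.528 0.282 0.006]
(203, 200, 0.006) [ -7.21 -83.17 115.87] [0.536 0.312 0.006]
t30.6 pos [618.5 302.3 122.1] yaw 78.19 tilt [0.0026 0.0014] F [0.4 0.8 0.3] w 93.3 mm q [0.38 0.4  1.29 0.   1.46 0.59]
```

```bash
python3 -m inch '{"xyz":[[0.9,-0.7,30],[0.9,-0.7,70],[0.9,-0.7,105],[0.9,-0.7,130],[0.9,-0.7,144],[0.9,-0.7,150],[0.9,-0.7,153],[0.9,-0.7,153],[0.9,-0.7,153],[0.9,-0.7,153]],"twist":[[0,0,0],[0,0,0],[0,0,0],[0,0,0],[0,0,0],[0,0,0],[0,0,0],[0,0,0],[0,0,0],[0,0,0]],"fingers":[0.1,0.1,0.1,0.1,0.1,0.1,0.1,0.1,1,1]}';python3 -m inch '{"xyz":[[0,0,0],[0,0,0],[0,0,0],[0,0,0],[0,0,0],[0,0,0],[0,0,0],[0,0,0]],"twist":[[0,0,0],[0,0,0],[0,0,0],[0,0,0],[0,0,0],[0,0,0],[0,0,0],[0,0,0]],"fingers":[1,1,1,1,1,1,1,1]}'; python3 -c "
from h import *
st()"
```

```text
time_s: 31.43
eef_pos: [0.6184, 0.3036, -0.0312]
tool_rot: [2.438, 1.981, 0.005]
ft_force: [0.1, 0.2, 0.2]
grip_width: 0.8
time_s: 32.1
eef_pos: [0.6171, 0.3031, -0.033]
tool_rot: [-2.438, -1.981, -0.001]
ft_force: [-0.7, -0.1, 6.2]
grip_width: 0.617
t32.1 pos [617.1 303.1 -33. ] yaw 78.20 tilt [0.0005 0.0004] F [-0.7 -0.1  6.2] w 57.3 mm q [0.38 0.54 1.39 0.   1.21 0.59]
```

Gripped at 57 mm. Lifting high, back over the open arm.

```bash
python3 -m inch '{"xyz":[[0,0,-5],[0,0,-20],[0,0,-55],[0,0,-95],[0,0,-130],[0,0,-165],[0,0,-170],[0,0,-170],[0,0,-170]],"twist":[[0,0,0],[0,0,0],[0,0,0],[0,0,0],[0,0,0],[0,0,0],[0,0,0],[0,0,0],[0,0,0]],"fingers":[1,1,1,1,1,1,1,1,1]}'; python3 -c "
from h import *
st(); 
i,c=cam('wrist'); cv2.imwrite('pics/w22.png',i);np.save('cw22.npy',[c,sense()],allow_pickle=True)
go([.5765,-.0148,.35],81.8)"
```

```text
time_s: 32.85
eef_pos: [0.6166, 0.3028, 0.1365]
tool_rot: [-2.438, -1.981, -0.0]
ft_force: [-0.6, -0.3, -1.0]
grip_width: 0.615
t32.9 pos [616.6 302.8 136.5] yaw 78.20 tilt [-0.0001  0.0003] F [-0.6 -0.3 -1. ] w 57.2 mm q [0.38 0.39 1.27 0.   1.48 0.59]
xyz [-318.8   26.  -215. ] twist [-0.0026  0.0013 -0.063 ] |d| 385 deg 3.6
```

View pics/w22.png

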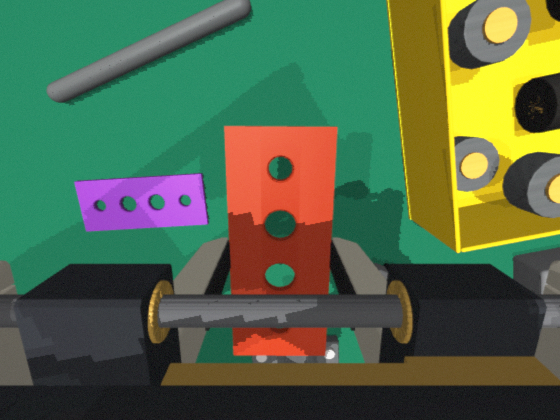

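```bash
python3 -m inch '{"xyz":[[0,0,-30],[0,0,-65],[0,0,-100],[0,0,-135],[0,0,-165],[0,0,-180],[-30,2,-180],[-65,5,-180],[-100,8,-180],[-135,11,-180]],"twist":[[0,0,0],[0,0,0],[0,0,0],[0,0,0],[0,0,0],[0,0,0],[0,0,0],[0,0,-0.02],[0,0,-0.04],[0,0,-0.063]],"fingers":[1,1,1,1,1,1,1,1,1,1]}'; python3 -c "
from h import *
st(); go([.5765,-.0148,.13],81.8)"
```

```text
time_s: 33.73
eef_pos: [0.5985, 0.1672, 0.3128]
tool_rot: [-2.37, -2.057, 0.008]
ft_force: [-0.4, 0.5, -0.6]
grip_width: 0.615
t33.7 pos [598.5 167.2 312.8] yaw 81.91 tilt [-0.0056 -0.001 ] F [-0.4  0.5 -0.6] w 57.2 mm q [0.19 0.18 1.2  0.   1.77 0.33]
xyz [-182.9    4.8  183.1] twist [-0.0054  0.0018  0.002 ] |d| 259 deg 0.3
```

```bash
python3 -m inch '{"xyz":[[-35,1,0],[-70,2,0],[-105,3,0],[-140,4,0],[-175,5,0],[-210,5,0],[-225,5,20],[-225,5,55],[-225,5,90],[-225,5,120]],"twist":[[-0.003,0,0],[-0.003,0,0],[-0.003,0,0],[-0.003,0,0],[-0.003,0,0],[-0.003,0,0],[-0.003,0,0],[-0.003,0,0],[-0.003,0,0],[-0.003,0,0]],"fingers":[1,1,1,1,1,1,1,1,1,1]}'; python3 -m inch '{"xyz":[[0,0,35],[0,0,60],[0,0,64],[10,0,64],[25,0,64],[35,0,64],[40,0,64],[40,0,64],[40,0,64],[40,0,64]],"twist":[[0,0,0],[0,0,0],[0,0,0],[0,0,0],[0,0,0],[0,0,0],[0,0,0],[0,0,0],[0,0,0],[0,0,0]],"fingers":[1,1,1,1,1,1,1,1,1,1]}';python3 -c "
from h import *
st(); go([.5767,-.0144,.078],81.8)"
```

```text
time_s: 34.57
eef_pos: [0.5705, -0.0553, 0.1911]
tool_rot: [-2.374, -2.054, 0.003]
ft_force: [0.6, 0.0, -1.7]
grip_width: 0.615
time_s: 35.4
eef_pos: [0.5788, -0.0157, 0.1327]
tool_rot: [2.372, 2.056, 0.003]
ft_force: [-1.1, 0.3, 0.2]
grip_width: 0.612
t35.4 pos [578.8 -15.7 132.7] yaw 81.82 tilt [ 0.0031 -0.0007] F [-1.1  0.3  0.2] w 56.9 mm q [-0.12  0.1   1.61 -0.    1.43  0.03]
xyz [ 1.  -2.4 54.7] twist [0.0032 0.0003 0.0003] |d| 55 deg 0.2
```

```bash
python3 -m inch '{"xyz":[[1,-1,15],[1,-1,30],[1,-1,45],[1,-1,55],[1,-1,55],[1,-1,55],[1,-1,55],[1,-1,55]],"twist":[[0,0,0],[0,0,0],[0,0,0],[0,0,0],[0,0,0],[0,0,0],[0,0,0],[0,0,0]],"fingers":[1,1,1,1,1,1,1,1]}';python3 -c "
from h import *
st(); 
i,c=cam('wrist'); s=sense();cv2.imwrite('pics/w23.png',i);np.save('cw23.npy',[c,s],allow_pickle=True)
cv2.imwrite('pics/w23c.png',cv2.resize(i[110:290,210:350],None,fx=3.3,fy=3.3,interpolation=cv2.INTER_CUBIC))
st(s);go([.5767,-.0144,.078],81.8)"
```

```text
time_s: 36.07
eef_pos: [0.5788, -0.0145, 0.0785]
tool_rot: [2.372, 2.055, 0.005]
ft_force: [0.6, -0.2, 0.3]
grip_width: 0.617
t36.1 pos [578.8 -14.5  78.5] yaw 81.80 tilt [ 0.0044 -0.0006] F [ 0.6 -0.2  0.3] w 57.4 mm q [-0.11  0.14  1.67 -0.    1.33  0.03]
t36.1 pos [578.8 -14.5  78.5] yaw 81.80 tilt [ 0.0044 -0.0006] F [ 0.4  0.4 -0.5] w 56.9 mm q [-0.11  0.14  1.67 -0.    1.33  0.03]
xyz [-0.2 -2.   0.5] twist [ 0.0044 -0.      0.    ] |d| 2 deg 0.3
```

View pics/w23c.png

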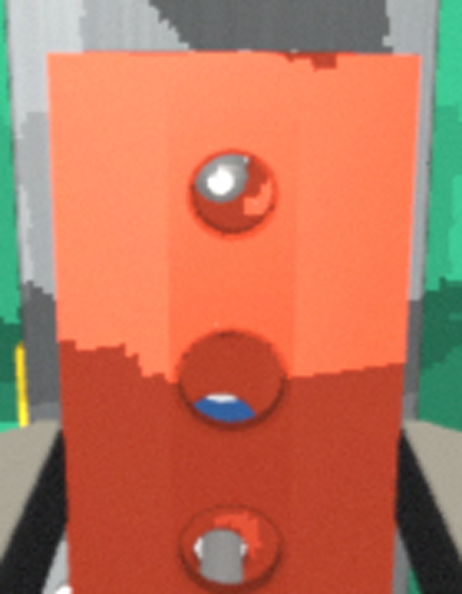

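Run:
```python
from h import *
c,s=np.load('cw23.npy',allow_pickle=True)
print(intool(c,s,210+221/3.3,110+181/3.3,.102), intool(c,s,210+233/3.3,110+192/3.3,s['eef_pos'][2]+.039))
```

```text
[ 49.13822677  -2.25300153 -23.54871063] [ 49.41914492  -0.19828876 -38.99915156]
```

```bash
python3 -m inch '{"xyz":[[-0.3,-2,0],[-0.3,-2,0],[-0.3,-2,0],[-0.3,-2,0],[-0.3,-2,0]],"twist":[[0.004,0,0],[0.004,0,0],[0.004,0,0],[0.004,0,0],[0.004,0,0]],"fingers":[1,1,1,1,1]}';python3 -c "
from h import *
i,c=cam('wrist'); s=sense();cv2.imwrite('pics/w24.png',i);np.save('cw24.npy',[c,s],allow_pickle=True)
cv2.imwrite('pics/w24c.png',cv2.resize(i[110:290,210:350],None,fx=3.3,fy=3.3,interpolation=cv2.INTER_CUBIC))
st(s)"
```

```text
time_s: 36.53
eef_pos: [0.5758, -0.0143, 0.0772]
tool_rot: [-2.374, -2.056, 0.002]
ft_force: [-0.8, 0.7, -0.2]
grip_width: 0.616
t36.6 pos [575.8 -14.3  77.1] yaw 81.81 tilt [-0.0016  0.0002] F [ 0.6 -1.  -0.9] w 57.0 mm q [-0.11  0.14  1.67  0.    1.33  0.03]
```

View pics/w24c.png

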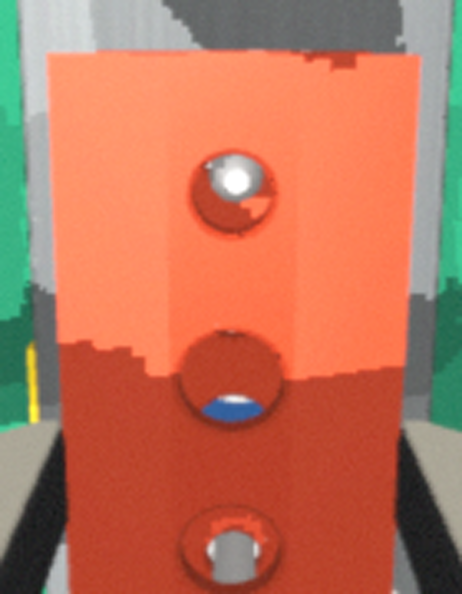

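```bash
python3 -m inch '{"xyz":[[-0.2,0.5,2],[-0.2,0.5,6],[-0.2,0.5,10],[-0.2,0.5,15],[-0.2,0.5,20],[-0.2,0.5,20]],"twist":[[0,0,0],[0,0,0],[0,0,0],[0,0,0],[0,0,0],[0,0,0]],"fingers":[1,1,1,1,1,1]}'; python3 -c "
from h import *
st()"; python3 -m inch '{"xyz":[[0,0,6],[0,0,12],[0,0,18],[0,0,24],[0,0,28],[0,0,30],[0,0,30]],"twist":[[0,0,0],[0,0,0],[0,0,0],[0,0,0],[0,0,0],[0,0,0],[0,0,0]],"fingers":[1,1,1,1,1,1,1]}'; python3 -c "
from h import *
st()
i,c=cam('side'); cv2.imwrite('pics/s25.png',cv2.resize(i[110:240,200:320],None,fx=4.5,fy=4.5,interpolation=cv2.INTER_CUBIC))"
```

```text
time_s: 37.08
eef_pos: [0.575, -0.0145, 0.0553]
tool_rot: [-2.372, -2.055, 0.004]
ft_force: [-0.0, 0.7, -2.4]
grip_width: 0.614
t37.1 pos [575.  -14.5  55.3] yaw 81.81 tilt [-0.0042  0.0005] F [-0.   0.7 -2.4] w 57.1 mm q [-0.11  0.16  1.69  0.    1.29  0.03]
time_s: 37.67
eef_pos: [0.5756, -0.0145, 0.0263]
tool_rot: [-2.373, -2.056, 0.003]
ft_force: [0.2, 0.5, -0.6]
grip_width: 0.616
t37.7 pos [575.6 -14.5  26.3] yaw 81.81 tilt [-0.0028  0.0003] F [ 0.2  0.5 -0.6] w 57.3 mm q [-0.11  0.2   1.71  0.    1.24  0.03]
```

View pics/s25.png

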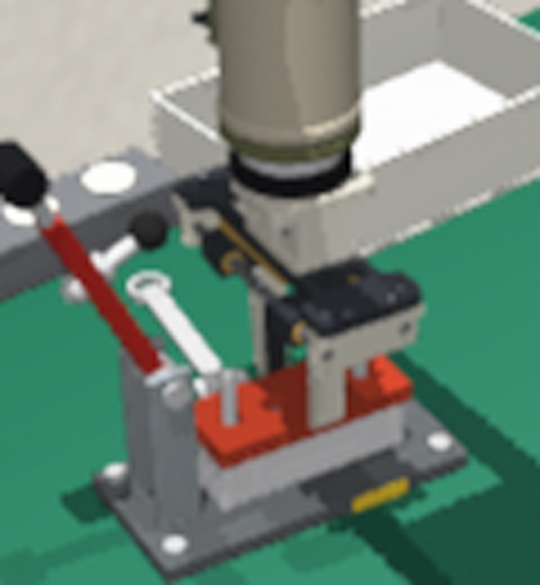

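Gasket B is threaded. Releasing, then moving over the plate.

```bash
python3 -m inch '{"xyz":[[0,0,0],[0,0,0],[0,0,0],[0,0,0],[0,0,-10],[0,0,-40],[0,0,-80],[0,0,-110],[-20,0,-110],[-20,0,-110]],"twist":[[0,0,0],[0,0,0],[0,0,0],[0,0,0],[0,0,0],[0,0,0],[0,0,0],[0,0,0],[0,0,0],[0,0,0]],"fingers":[0,0,0,0,0,0,0,0,0,0]}'; python3 -c "
from h import *
st(); 
i,c=cam('wrist'); cv2.imwrite('pics/w26.png',i)
i,c=cam('top'); cv2.imwrite('pics/t26.png',i)
go([.3864,-.3327,.10],85.8)"
```

```text
time_s: 38.55
eef_pos: [0.5757, -0.0367, 0.1415]
tool_rot: [2.371, 2.053, 0.004]
ft_force: [0.0, 0.2, -1.6]
grip_width: 0.998
t38.5 pos [575.7 -36.7 141.5] yaw 81.78 tilt [ 0.0049 -0.0021] F [ 0.   0.2 -1.6] w 92.8 mm q [-0.15  0.09  1.61 -0.    1.44 -0.01]
xyz [-321.8 -142.3   37.8] twist [-0.0009 -0.0002 -0.0709] |d| 354 deg 4.1
```

View pics/w26.png

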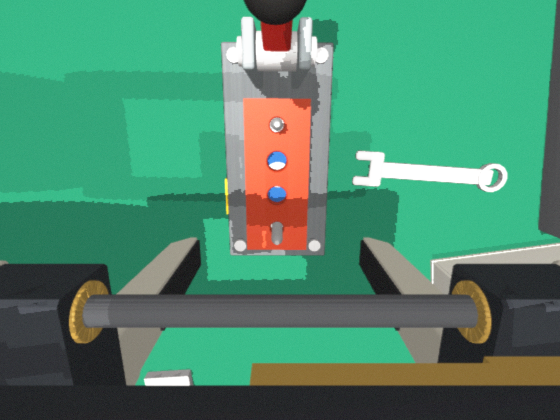

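View pics/t26.png

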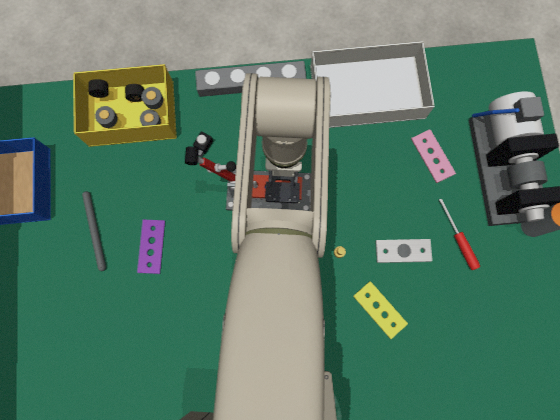

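Both gaskets lie flat on the pins, at (277,125) and (277,230). The plate is unmoved at top pixel (404,250), so it comes next.

```bash
python3 -m inch '{"xyz":[[-37,-16,0],[-74,-32,0],[-111,-49,0],[-148,-65,0],[-185,-81,0],[-222,-98,10],[-259,-114,20],[-296,-130,38],[-322,-142,38],[-322,-142,38]],"twist":[[0,0,0],[0,0,-0.035],[0,0,-0.07],[0,0,-0.07],[0,0,-0.07],[0,0,-0.07],[0,0,-0.07],[0,0,-0.07],[0,0,-0.07],[0,0,-0.07]],"fingers":[0,0,0,0,0,0,0,0,0,0]}'; python3 -m inch '{"xyz":[[0,0,0],[0,0,0],[0,0,0]],"twist":[[0,0,0],[0,0,0],[0,0,0]],"fingers":[0,0,0]}'; python3 -c "
from h import *
i,c=cam('wrist'); s=sense(); st(s);cv2.imwrite('pics/w27.png',i);np.save('cw27.npy',[c,s],allow_pickle=True)"
```

```text
time_s: 39.48
eef_pos: [0.3829, -0.3351, 0.0968]
tool_rot: [-2.301, -2.13, 0.004]
ft_force: [0.7, -0.0, 0.5]
grip_width: 1.001
time_s: 39.73
eef_pos: [0.3878, -0.3316, 0.0992]
tool_rot: [-2.298, -2.139, 0.001]
ft_force: [-0.2, 0.2, 0.1]
grip_width: 1.001
t39.8 pos [ 387.9 -331.6   99.4] yaw 85.92 tilt [-0.0015  0.0006] F [-0.8  0.1 -0.3] w 92.7 mm q [-0.81 -0.06  1.83 -0.    1.36 -0.74]
```

View pics/w27.png

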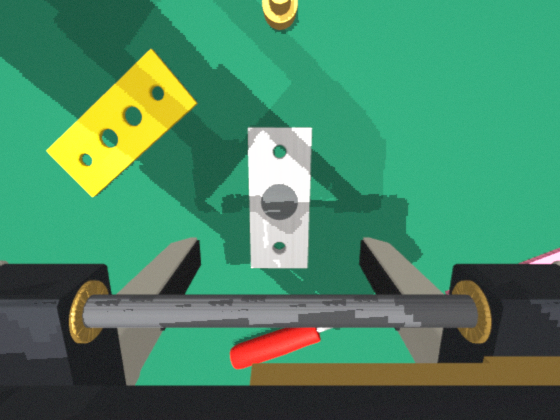

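Run:
```python
from h import *
c,s=np.load('cw27.npy',allow_pickle=True)
for p in [(279.5,152,.012),(279.5,247.5,.012),(248.5,128,.012),(312,128,.012),(308,268,.012),(251,268,.012),(270,335,.015)]: print(p,intool(c,s,*p).round(2),ray(c,*p).round(3))
st()
```

```text
(279.5, 152, 0.012) [46.54 -0.98 87.4 ] [ 0.39  -0.285  0.012]
(279.5, 247.5, 0.012) [-48.8   -1.    87.35] [ 0.383 -0.38   0.012]
(248.5, 128, 0.012) [ 68.14 -29.19  87.45] [ 0.363 -0.262  0.012]
(312, 128, 0.012) [68.14 28.6  87.36] [ 0.421 -0.266  0.012]
(308, 268, 0.012) [-71.47  28.32  87.29] [ 0.411 -0.405  0.012]
(251, 268, 0.012) [-71.51 -30.34  87.38] [ 0.352 -0.401  0.012]
(270, 335, 0.015) [-149.78  -11.34   84.31] [ 0.366 -0.48   0.015]
t39.8 pos [ 387.9 -331.6   99.4] yaw 85.92 tilt [-0.0015  0.0006] F [-0.8  0.1 -0.3] w 92.7 mm q [-0.81 -0.06  1.83 -0.    1.36 -0.74]
```

```bash
python3 -m inch '{"xyz":[[-1.4,-0.9,30],[-1.4,-0.9,60],[-1.4,-0.9,90],[-1.4,-0.9,112],[-1.4,-0.9,123],[-1.4,-0.9,127],[-1.4,-0.9,129],[-1.4,-0.9,129],[-1.4,-0.9,129],[-1.4,-0.9,129]],"twist":[[0,0,0],[0,0,0],[0,0,0],[0,0,0],[0,0,0],[0,0,0],[0,0,0],[0,0,0],[0,0,0],[0,0,0]],"fingers":[0.1,0.1,0.1,0.1,0.1,0.1,0.1,0.1,1,1]}';python3 -m inch '{"xyz":[[0,0,0],[0,0,0],[0,0,0],[0,0,0],[0,0,0],[0,0,0],[0,0,0],[0,0,0],[0,0,0]],"twist":[[0,0,0],[0,0,0],[0,0,0],[0,0,0],[0,0,0],[0,0,0],[0,0,0],[0,0,0],[0,0,0]],"fingers":[1,1,1,1,1,1,1,1,1]}'; python3 -c "
from h import *
st()"
```

```text
time_s: 40.62
eef_pos: [0.3869, -0.3352, -0.028]
tool_rot: [2.3, 2.138, -0.002]
ft_force: [-0.0, -0.2, 0.0]
grip_width: 0.802
time_s: 41.37
eef_pos: [0.3862, -0.3346, -0.029]
tool_rot: [-2.301, -2.139, 0.002]
ft_force: [-0.1, 0.8, 5.9]
grip_width: 0.616
t41.4 pos [ 386.2 -334.6  -29. ] yaw 85.81 tilt [-0.0009 -0.0005] F [-0.1  0.8  5.9] w 57.2 mm q [-0.81  0.11  1.92 -0.    1.11 -0.74]
```

```bash
python3 -m inch '{"xyz":[[0,0,-4],[0,0,-12],[0,0,-30],[0,0,-60],[0,0,-90],[0,0,-120],[0,0,-150],[0,0,-165],[0,0,-165],[0,0,-165]],"twist":[[0,0,0],[0,0,0],[0,0,0],[0,0,0],[0,0,0],[0,0,0],[0,0,0],[0,0,0],[0,0,0],[0,0,0]],"fingers":[1,1,1,1,1,1,1,1,1,1]}'; python3 -c "
from h import *
i,c=cam('wrist'); s=sense(); st(s);cv2.imwrite('pics/w28.png',i);np.save('cw28.npy',[c,s],allow_pickle=True)
cv2.imwrite('pics/w28c.png',cv2.resize(i[100:290,210:350],None,fx=3.1,fy=3.1,interpolation=cv2.INTER_CUBIC))"
```

```text
time_s: 42.2
eef_pos: [0.3863, -0.3345, 0.1359]
tool_rot: [2.301, 2.139, -0.002]
ft_force: [1.0, -1.1, -3.5]
grip_width: 0.615
t42.2 pos [ 385.5 -333.6  134.2] yaw 85.82 tilt [-0.0026  0.0012] F [ 0.1 -0.8 -4.8] w 57.6 mm q [-0.81 -0.08  1.8  -0.    1.43 -0.74]
```

View pics/w28.png

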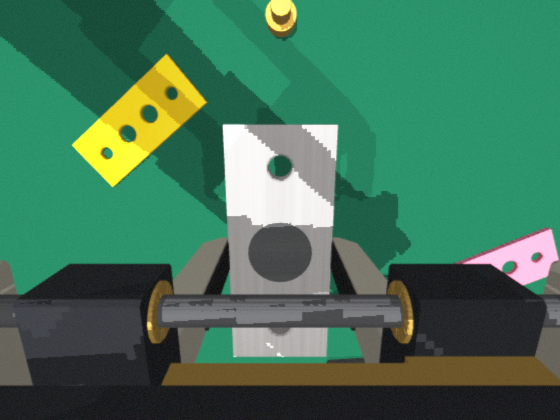

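View pics/w28c.png

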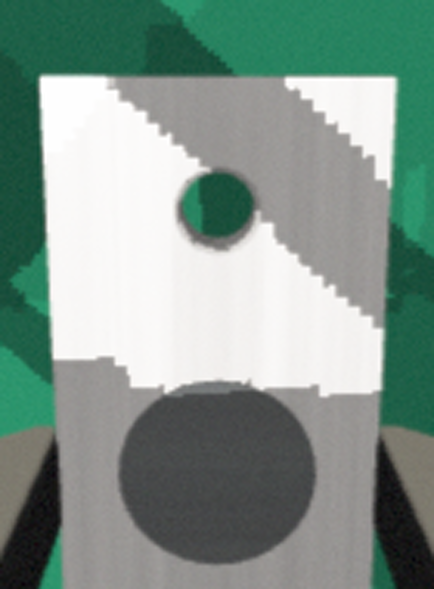

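Run:
```python
from h import *
c,s=np.load('cw28.npy',allow_pickle=True)
z=s['eef_pos'][2]+.041
for p in [(280,167.1),(223,125),(338,125),(327,357),(233,357),(280,252)]: print(p,intool(c,s,*p,z).round(2))
st();go([.5767,-.0144,.13],81.8)
```

```text
(280, 167.1) [ 49.45   0.21 -40.95]
(223, 125) [ 70.91 -28.83 -40.85]
(338, 125) [ 70.94  29.73 -41.  ]
(327, 357) [-70.51  29.95 -41.15]
(233, 357) [-70.55 -29.35 -41.  ]
(280, 252) [  1.04   0.25 -41.  ]
t42.2 pos [ 385.5 -333.6  134.2] yaw 85.82 tilt [-0.0026  0.0012] F [ 0.1 -0.8 -4.8] w 57.6 mm q [-0.81 -0.08  1.8  -0.    1.43 -0.74]
xyz [332.3 167.4   4.1] twist [-0.0027 -0.001   0.0701] |d| 372 deg 4.0
```

```bash
python3 -m inch '{"xyz":[[20,10,0],[52,26,0],[86,43,0],[120,60,0],[154,77,0],[188,95,0],[222,112,0],[256,129,0],[290,146,0],[315,159,0]],"twist":[[0,0,0],[0,0,0.02],[0,0,0.04],[0,0,0.06],[0,0,0.07],[0,0,0.07],[0,0,0.07],[0,0,0.07],[0,0,0.07],[0,0,0.07]],"fingers":[1,1,1,1,1,1,1,1,1,1]}'; python3 -m inch '{"xyz":[[10,5,0],[16,8,0],[16,8,0],[16,8,0],[16,8,0],[16,8,0]],"twist":[[0,0,0],[0,0,0],[0,0,0],[0,0,0],[0,0,0],[0,0,0]],"fingers":[1,1,1,1,1,1]}';python3 -c "
from h import *
st();go([.5767,-.0144,.08],81.8)"
```

```text
time_s: 43.08
eef_pos: [0.5667, -0.0284, 0.132]
tool_rot: [-2.369, -2.055, 0.005]
ft_force: [-0.0, -0.9, -2.4]
grip_width: 0.614
time_s: 43.58
eef_pos: [0.5772, -0.0183, 0.1349]
tool_rot: [-2.375, -2.054, 0.002]
ft_force: [0.6, -0.9, -2.8]
grip_width: 0.616
t43.6 pos [577.2 -18.3 134.9] yaw 81.70 tilt [-0.002 -0.   ] F [ 0.6 -0.9 -2.8] w 57.3 mm q [-0.12  0.1   1.61 -0.    1.43  0.02]
xyz [ 3.8 -1.  54.9] twist [-0.002   0.0003 -0.0017] |d| 55 deg 0.2
```

```bash
python3 -m inch '{"xyz":[[3.5,-0.8,12],[3.5,-0.8,30],[3.5,-0.8,45],[3.5,-0.8,54],[3.5,-0.8,54],[3.5,-0.8,54],[3.5,-0.8,54],[3.5,-0.8,54],[3.5,-0.8,54]],"twist":[[-0.001,0,-0.002],[-0.001,0,-0.002],[-0.001,0,-0.002],[-0.001,0,-0.002],[-0.001,0,-0.002],[-0.001,0,-0.002],[-0.001,0,-0.002],[-0.001,0,-0.002],[-0.001,0,-0.002]],"fingers":[1,1,1,1,1,1,1,1,1]}';python3 -c "
from h import *
i,c=cam('wrist'); s=sense();cv2.imwrite('pics/w29.png',i);np.save('cw29.npy',[c,s],allow_pickle=True)
cv2.imwrite('pics/w29c.png',cv2.resize(i[110:290,210:350],None,fx=3.3,fy=3.3,interpolation=cv2.INTER_CUBIC))
st(s)"
```

```text
time_s: 44.33
eef_pos: [0.5783, -0.0134, 0.0823]
tool_rot: [2.372, 2.059, 0.001]
ft_force: [-0.0, -0.4, -2.9]
grip_width: 0.619
t44.4 pos [578.2 -13.4  82.2] yaw 81.92 tilt [ 0.0011 -0.0001] F [ 0.7 -0.4 -3.4] w 57.4 mm q [-0.11  0.14  1.66 -0.    1.34  0.03]
```

View pics/w29c.png

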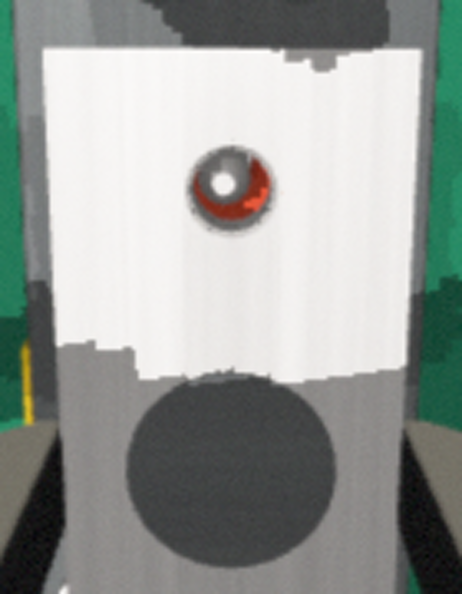

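Run:
```python
from h import *
c,s=np.load('cw29.npy',allow_pickle=True)
print(intool(c,s,210+223/3.3,110+184/3.3,.102), intool(c,s,210+231/3.3,110+189/3.3,s['eef_pos'][2]+.041))
```

```text
[ 48.13815789  -1.79223132 -19.84980332] [ 50.20640765  -0.39325334 -40.99899991]
```

```bash
python3 -m inch '{"xyz":[[-1.7,-1.3,0],[-1.7,-1.3,0],[-1.7,-1.3,2],[-1.7,-1.3,3],[-1.7,-1.3,3],[-1.7,-1.3,3]],"twist":[[0.001,0,0.001],[0.001,0,0.001],[0.001,0,0.001],[0.001,0,0.001],[0.001,0,0.001],[0.001,0,0.001]],"fingers":[1,1,1,1,1,1]}';python3 -c "
from h import *
i,c=cam('wrist'); s=sense();cv2.imwrite('pics/w30.png',i);np.save('cw30.npy',[c,s],allow_pickle=True)
cv2.imwrite('pics/w30c.png',cv2.resize(i[110:290,210:350],None,fx=3.3,fy=3.3,interpolation=cv2.INTER_CUBIC))
st(s)"
```

```text
time_s: 44.88
eef_pos: [0.5757, -0.0148, 0.0778]
tool_rot: [-2.372, -2.057, 0.002]
ft_force: [-0.4, -0.4, -3.5]
grip_width: 0.615
t44.9 pos [575.8 -14.8  78. ] yaw 81.87 tilt [-0.0018  0.0003] F [ 0.5  0.3 -3.7] w 57.6 mm q [-0.11  0.14  1.67  0.    1.33  0.03]
```

View pics/w30c.png

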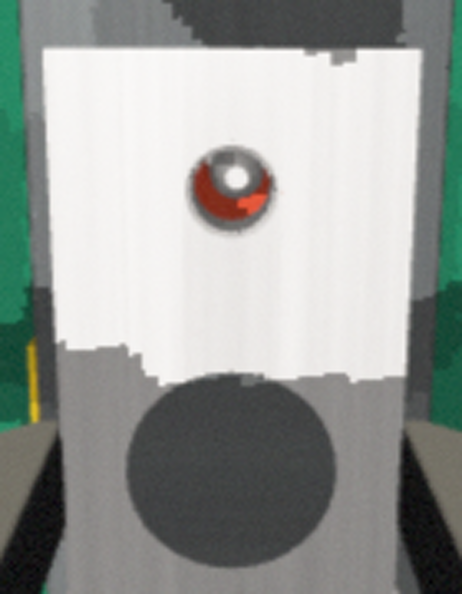

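Run:
```python
from h import *
c,s=np.load('cw30.npy',allow_pickle=True)
print(intool(c,s,210+236/3.3,110+178/3.3,.102), intool(c,s,210+231/3.3,110+189/3.3,s['eef_pos'][2]+.041))
```

```text
[ 49.7812784    0.25188009 -24.01364447] [ 50.2404051   -0.63826038 -40.99869604]
```

```bash
python3 -m inch '{"xyz":[[-0.2,0.7,0],[-0.2,0.7,2],[-0.2,0.7,5],[-0.2,0.7,8],[-0.2,0.7,11],[-0.2,0.7,14],[-0.2,0.7,17],[-0.2,0.7,20],[-0.2,0.7,20]],"twist":[[0,0,0],[0,0,0],[0,0,0],[0,0,0],[0,0,0],[0,0,0],[0,0,0],[0,0,0],[0,0,0]],"fingers":[1,1,1,1,1,1,1,1,1]}'; python3 -c "
from h import *
st()"
```

```text
time_s: 45.68
eef_pos: [0.5759, -0.0151, 0.0572]
tool_rot: [-2.372, -2.057, 0.003]
ft_force: [-0.7, -0.0, -4.1]
grip_width: 0.618
t45.7 pos [575.9 -15.1  57.2] yaw 81.86 tilt [-0.0029  0.0003] F [-0.7 -0.  -4.1] w 57.5 mm q [-0.12  0.16  1.69  0.    1.29  0.03]
```

```bash
python3 -m inch '{"xyz":[[0,0,4],[0,0,8],[0,0,12],[0,0,15],[0,0,18],[0,0,20],[0,0,21],[0,0,21]],"twist":[[0,0,0],[0,0,0],[0,0,0],[0,0,0],[0,0,0],[0,0,0],[0,0,0],[0,0,0]],"fingers":[1,1,1,1,1,1,1,1]}'; python3 -c "
from h import *
st()
i,c=cam('side'); cv2.imwrite('pics/s31.png',cv2.resize(i[110:240,200:320],None,fx=4.5,fy=4.5,interpolation=cv2.INTER_CUBIC))"
```

```text
time_s: 46.35
eef_pos: [0.5763, -0.0151, 0.0368]
tool_rot: [-2.372, -2.057, 0.002]
ft_force: [0.3, -0.2, -2.7]
grip_width: 0.616
t46.4 pos [576.3 -15.1  36.8] yaw 81.86 tilt [-0.0021  0.0002] F [ 0.3 -0.2 -2.7] w 57.3 mm q [-0.12  0.19  1.7  -0.    1.26  0.03]
```

View pics/s31.png

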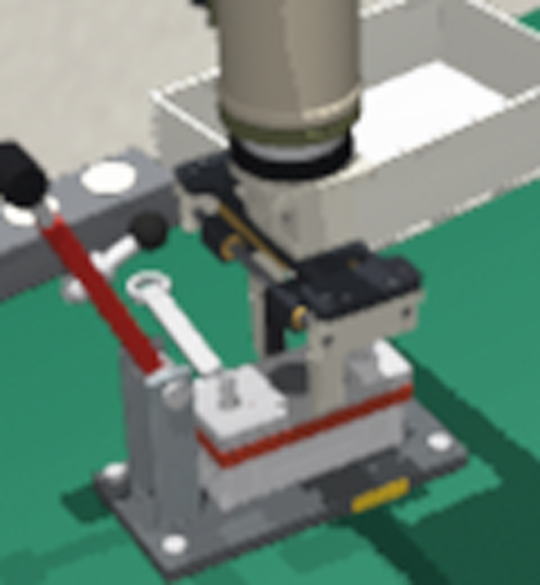

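```bash
python3 -m inch '{"xyz":[[0,0,1],[0,0,1.5],[0,0,1.5],[0,0,1.5],[0,0,1.5],[0,0,1.5],[0,0,1.5],[0,0,-8],[0,0,-40],[0,0,-80]],"twist":[[0,0,0],[0,0,0],[0,0,0],[0,0,0],[0,0,0],[0,0,0],[0,0,0],[0,0,0],[0,0,0],[0,0,0]],"fingers":[1,1,1,0,0,0,0,0,0,0]}'; python3 -m inch '{"xyz":[[0,0,-40],[0,0,-40],[0,0,-40]],"twist":[[0,0,0],[0,0,0],[0,0,0]],"fingers":[0,0,0]}';python3 -c "
from h import *
st()
i,c=cam('wrist'); s=sense();cv2.imwrite('pics/w32.png',i)
i,c=cam('side'); cv2.imwrite('pics/s32.png',cv2.resize(i[110:240,200:320],None,fx=4.5,fy=4.5,interpolation=cv2.INTER_CUBIC))"
```

```text
time_s: 47.23
eef_pos: [0.5737, -0.0148, 0.115]
tool_rot: [-2.369, -2.054, 0.009]
ft_force: [0.8, 0.6, 0.3]
grip_width: 0.991
time_s: 47.48
eef_pos: [0.5795, -0.0155, 0.162]
tool_rot: [2.37, 2.055, 0.007]
ft_force: [-0.5, -0.1, -0.4]
grip_width: 1.001
t47.5 pos [579.5 -15.5 162. ] yaw 81.87 tilt [ 0.0064 -0.0007] F [-0.5 -0.1 -0.4] w 93.1 mm q [-0.12  0.08  1.58  0.    1.47  0.03]
```

View pics/w32.png

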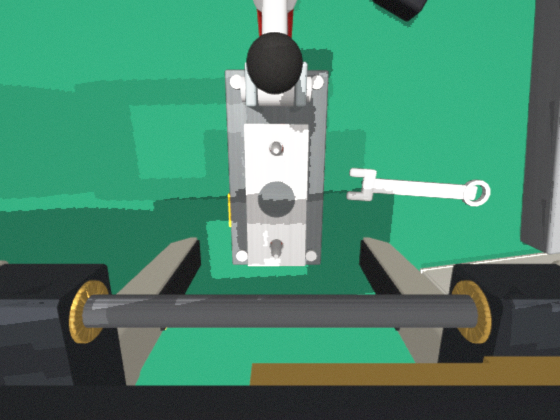

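View pics/s32.png

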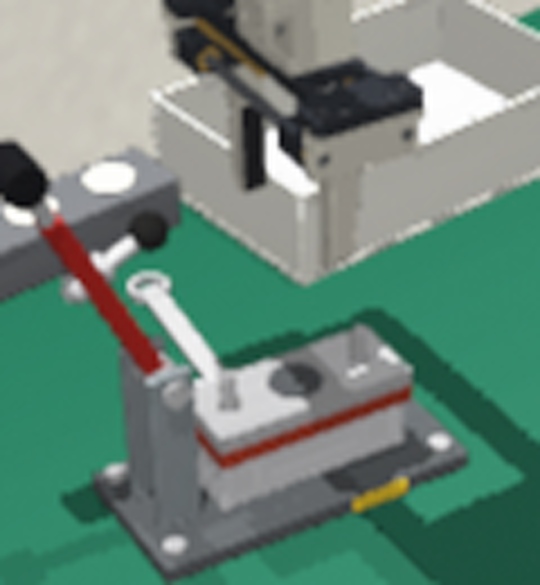

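The stack is flat: the plate sits on both gaskets with both pins through it, at (276,148) and (276,245). Now back up and over to the grip of the open arm.

```bash
python3 -m inch '{"xyz":[[0,0,-40],[0,0,-80],[0,0,-120],[0,0,-155],[20,0,-158],[60,0,-158],[100,0,-158],[140,0,-158],[155,0,-158],[155,0,-158]],"twist":[[0,0,0],[0,0,0],[0,0,0],[0,0,0],[0,0,0],[0,0,0],[0,0,0],[0,0,0],[0,0,0],[0,0,0]],"fingers":[0,0,0,0,0,0,0,0,0,0]}'; python3 -m inch '{"xyz":[[0,0,0],[0,0,0],[0,0,0]],"twist":[[0,0,0],[0,0,0],[0,0,0]],"fingers":[0,0,0]}';python3 -c "
from h import *
i,c=cam('wrist'); s=sense();st(s);cv2.imwrite('pics/w33.png',i); go([.6012,.1568,.232],81.8,s);np.save('cw33.npy',[c,s],allow_pickle=True)"
```

```text
time_s: 48.42
eef_pos: [0.5979, 0.1418, 0.3123]
tool_rot: [-2.366, -2.061, 0.007]
ft_force: [-0.3, -0.1, 0.6]
grip_width: 1.001
time_s: 48.67
eef_pos: [0.5988, 0.1367, 0.3146]
tool_rot: [-2.374, -2.055, 0.003]
ft_force: [-0.4, 0.3, -0.9]
grip_width: 1.0
t48.7 pos [598.9 136.6 314.9] yaw 81.75 tilt [-0.002  -0.0002] F [ 0.4 -0.5  0.7] w 92.9 mm q [0.14 0.16 1.22 0.   1.77 0.28]
xyz [20.3 -0.4 82.9] twist [-0.002   0.0005 -0.0008] |d| 85 deg 0.1
```

View pics/w33.png

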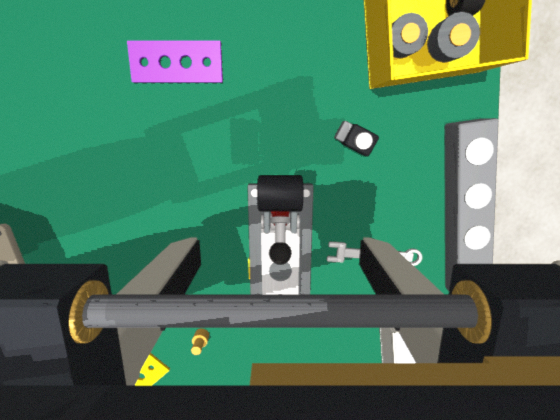

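Run:
```python
from h import *
c,s=np.load('cw33.npy',allow_pickle=True)
for z in (.28,.286,.29,.295): print(z,intool(c,s,280,194,z).round(1),ray(c,280,194,z).round(4))
print(proj(c,[.6012,.1568,.286]))
```

```text
0.28 [18.6 -0.6 34.9] [0.6009 0.1551 0.28  ]
0.286 [20.  -0.6 28.9] [0.6011 0.1565 0.286 ]
0.29 [20.9 -0.6 24.9] [0.6012 0.1574 0.29  ]
0.295 [22.  -0.6 19.9] [0.6014 0.1585 0.295 ]
[280.04864398 193.56031493]
```

Predicted and seen grip positions agree. Descending and gripping.

```bash
python3 -m inch '{"xyz":[[20,-0.5,0],[20,-0.5,20],[20,-0.5,45],[20,-0.5,65],[20,-0.5,78],[20,-0.5,83],[20,-0.5,83],[20,-0.5,83],[20,-0.5,83],[20,-0.5,83]],"twist":[[0,0,0],[0,0,0],[0,0,0],[0,0,0],[0,0,0],[0,0,0],[0,0,0],[0,0,0],[0,0,0],[0,0,0]],"fingers":[0.2,0.2,0.2,0.2,0.2,0.2,0.2,1,1,1]}';python3 -m inch '{"xyz":[[0,0,0],[0,0,0],[0,0,0],[0,0,0],[0,0,0],[0,0,0],[0,0,0],[0,0,0]],"twist":[[0,0,0],[0,0,0],[0,0,0],[0,0,0],[0,0,0],[0,0,0],[0,0,0],[0,0,0]],"fingers":[1,1,1,1,1,1,1,1]}';python3 -c "
from h import *
st()
i,c=cam('wrist');cv2.imwrite('pics/w34.png',i)"
```

```text
time_s: 49.55
eef_pos: [0.602, 0.1582, 0.234]
tool_rot: [2.373, 2.058, 0.002]
ft_force: [0.3, -0.5, 0.1]
grip_width: 0.632
time_s: 50.22
eef_pos: [0.6018, 0.1581, 0.2324]
tool_rot: [-2.374, -2.058, -0.0]
ft_force: [4.5, 0.3, -0.9]
grip_width: 0.364
t50.2 pos [601.8 158.1 232.4] yaw 81.85 tilt [0.     0.0003] F [ 4.5  0.3 -0.9] w 33.8 mm q [0.17 0.18 1.35 0.   1.62 0.32]
```

View pics/w34.png

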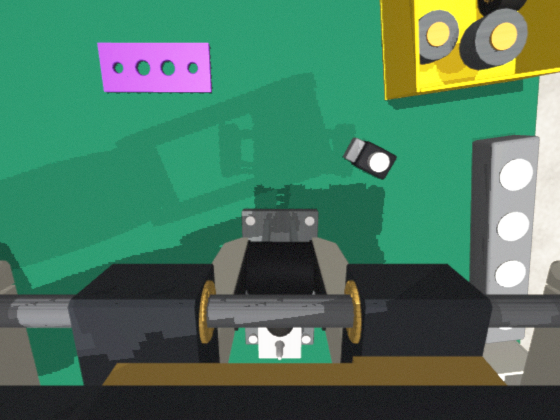

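```bash
python3 -m inch '{"xyz":[[-17.2,0.5,-6.9],[-35,0.5,-12],[-53.2,0.5,-15.3],[-71.6,0.5,-16.7],[-90.1,0.5,-16.3],[-108.4,0.5,-14.1],[-126.5,0.5,-10.1],[-144,0.5,-4.2],[-160.9,0.5,3.3],[-177,0.5,12.5]],"twist":[[0,0,0],[0,0,0],[0,0,0],[0,0,0],[0,0,0],[0,0,0],[0,0,0],[0,0,0],[0,0,0],[0,0,0]],"fingers":[1,1,1,1,1,1,1,1,1,1]}';python3 -c "
from h import *
st()
i,c=cam('side'); cv2.imwrite('pics/s35.png',cv2.resize(i[90:240,200:340],None,fx=4,fy=4,interpolation=cv2.INTER_CUBIC))"
```

```text
time_s: 51.1
eef_pos: [0.5761, -0.0178, 0.2211]
tool_rot: [-2.373, -2.058, 0.001]
ft_force: [-3.4, -0.6, 5.8]
grip_width: 0.363
t51.1 pos [576.1 -17.8 221.1] yaw 81.87 tilt [-0.001   0.0004] F [-3.4 -0.6  5.8] w 33.7 mm q [-0.12  0.05  1.5   0.    1.59  0.02]
```

View pics/s35.png

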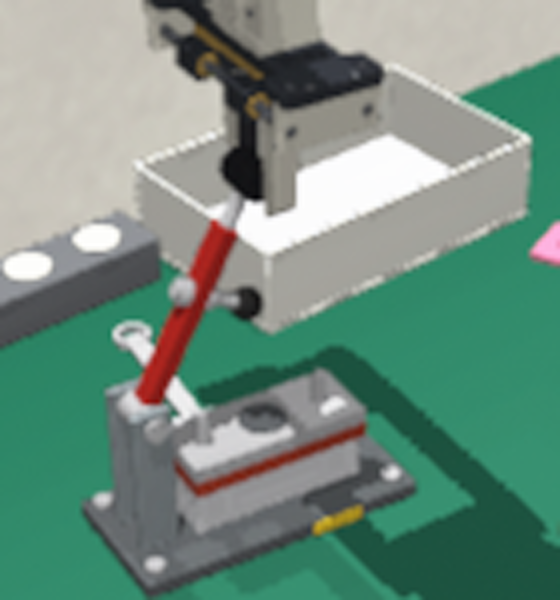

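```bash
python3 -m inch '{"xyz":[[-15,0,10.8],[-28.9,0,23],[-41.5,0,36.5],[-52.7,0,51.2],[-62.4,0,67],[-70.4,0,83.7],[-76.7,0,101],[-79.2,0,109.9],[-79.2,0,109.9]],"twist":[[0,0,0],[0,0,0],[0,0,0],[0,0,0],[0,0,0],[0,0,0],[0,0,0],[0,0,0],[0,0,0]],"fingers":[1,1,1,1,1,1,1,1,1]}';python3 -c "
from h import *
st()"
```

```text
time_s: 51.9
eef_pos: [0.5641, -0.0984, 0.1081]
tool_rot: [-2.375, -2.056, 0.007]
ft_force: [-0.9, -8.9, 2.1]
grip_width: 0.363
t51.9 pos [564.1 -98.4 108.1] yaw 81.75 tilt [-0.0034 -0.0027] F [-0.9 -8.9  2.1] w 33.7 mm q [-0.26  0.11  1.65 -0.    1.39 -0.12]
```

```bash
python3 -m inch '{"xyz":[[0.5,0,4],[0,0,8],[0,0,12],[0,0,14],[0,0,15],[0,0,15]],"twist":[[0,0,0],[0,0,0],[0,0,0],[0,0,0],[0,0,0],[0,0,0]],"fingers":[1,1,1,1,1,1]}';python3 -c "
from h import *
st()
i,c=cam('side'); cv2.imwrite('pics/s36.png',cv2.resize(i[110:230,210:330],None,fx=5,fy=5,interpolation=cv2.INTER_CUBIC))"
```

```text
time_s: 52.4
eef_pos: [0.564, -0.0995, 0.0951]
tool_rot: [2.374, 2.055, -0.009]
ft_force: [-5.8, -16.7, 4.6]
grip_width: 0.365
t52.4 pos [564.  -99.5  95.1] yaw 81.76 tilt [-0.0034 -0.0052] F [ -5.8 -16.7   4.6] w 33.9 mm q [-0.26  0.12  1.66 -0.01  1.36 -0.11]
```

View pics/s36.png

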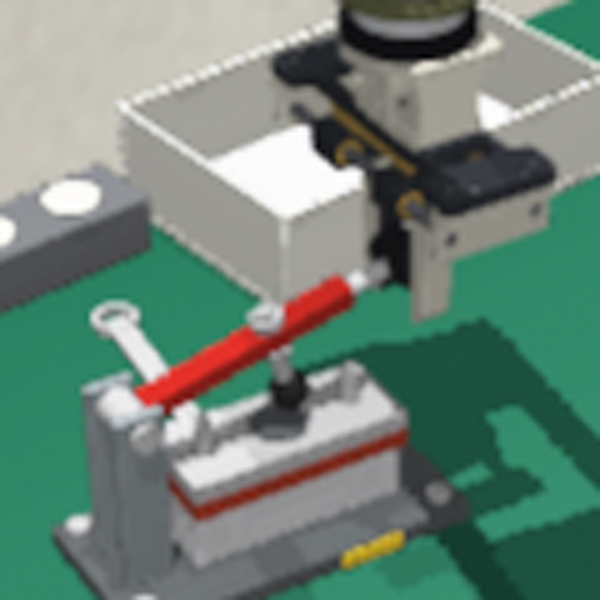

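```bash
python3 -m inch '{"xyz":[[-2,-0.5,0],[-2.5,-0.8,1],[-2.5,-0.8,2],[-2.5,-0.8,2]],"twist":[[0,0,0],[0,0,0],[0,0,0],[0,0,0]],"fingers":[1,1,1,1]}';python3 -c "
from h import *
st()"
```

```text
time_s: 52.78
eef_pos: [0.564, -0.0998, 0.0933]
tool_rot: [2.374, 2.056, -0.004]
ft_force: [-0.6, -9.6, 3.4]
grip_width: 0.362
t52.8 pos [564.  -99.8  93.3] yaw 81.81 tilt [-0.0011 -0.0024] F [-0.6 -9.6  3.4] w 33.7 mm q [-0.26  0.12  1.67 -0.    1.36 -0.12]
```

```bash
python3 -m inch '{"xyz":[[-1.5,0,1],[-2,0,1],[-2,0,1],[-2,0,1],[-2,0,1],[-2,0,1],[-2,0,1],[-2,0,1],[-2,0,1],[-2,0,1]],"twist":[[0,0,0],[0,0,0],[0,0,0],[0,0,0],[0,0,0],[0,0,0],[0,0,0],[0,0,0],[0,0,0],[0,0,0]],"fingers":[1,1,1,0,0,0,0,0,0,0]}';python3 -m inch '{"xyz":[[0,0,0],[0,0,0],[0,0,-20],[0,0,-60],[0,0,-100],[0,0,-120],[0,0,-120],[-40,0,-120],[-80,0,-120],[-110,0,-120]],"twist":[[0,0,0],[0,0,0],[0,0,0],[0,0,0],[0,0,0],[0,0,0],[0,0,0],[0,0,0],[0,0,0],[0,0,0]],"fingers":[0,0,0,0,0,0,0,0,0,0]}';python3 -c "
from h import *
st()
i,c=cam('side'); cv2.imwrite('pics/s37.png',cv2.resize(i[150:240,210:320],None,fx=6,fy=6,interpolation=cv2.INTER_CUBIC)); cv2.imwrite('pics/s37f.png',i)
i,c=cam('wrist');cv2.imwrite('pics/w37.png',i)
i,c=cam('top');cv2.imwrite('pics/t37.png',i)"
```

```text
time_s: 53.62
eef_pos: [0.5636, -0.0998, 0.0917]
tool_rot: [-2.372, -2.057, 0.002]
ft_force: [0.2, -0.1, -0.1]
grip_width: 0.815
time_s: 54.45
eef_pos: [0.5477, -0.2106, 0.2112]
tool_rot: [-2.372, -2.059, 0.003]
ft_force: [0.1, 0.2, 0.1]
grip_width: 1.002
t54.5 pos [ 547.7 -210.6  211.2] yaw 81.91 tilt [-0.0021 -0.0004] F [0.1 0.2 0.1] w 93.2 mm q [-0.45  0.09  1.48 -0.    1.57 -0.31]
```

View pics/s37.png

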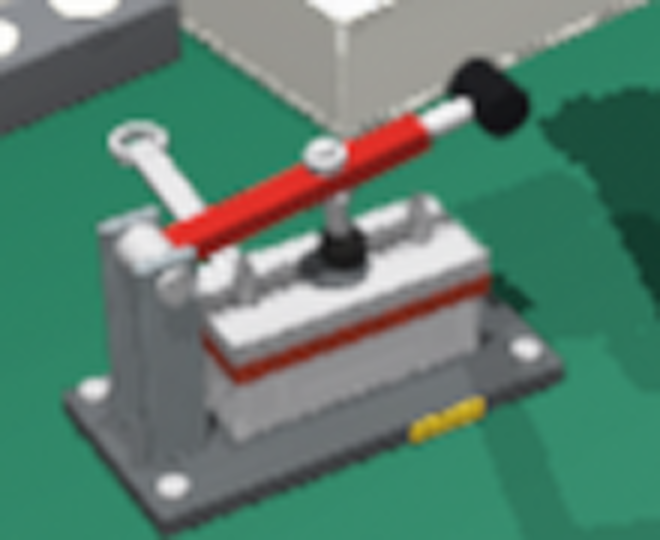

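View pics/w37.png

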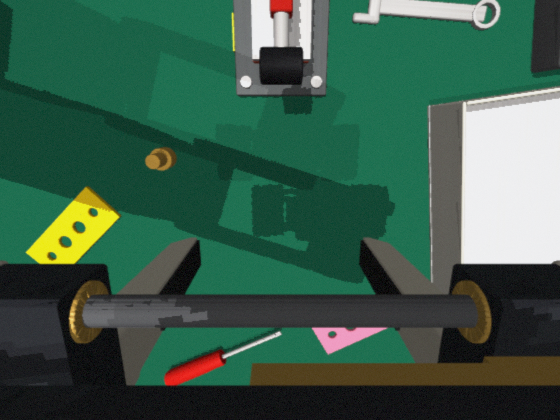

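View pics/t37.png

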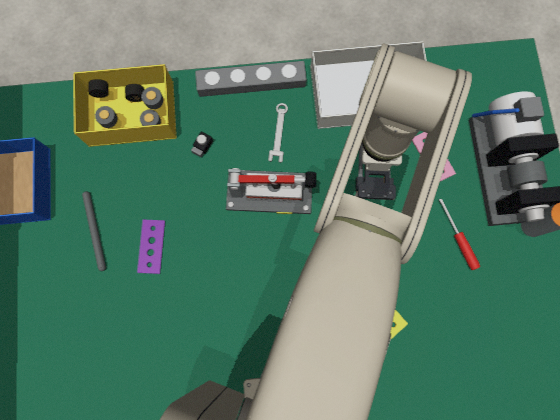

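The foot rests on the plate (crop 335,265), the stack is level, and the other objects that can be seen are where they were. Handing in.

```bash
python3 -m inch '{"xyz":[[0,0,0],[0,0,0],[0,0,0],[0,0,0],[0,0,0],[0,0,0]],"twist":[[0,0,0],[0,0,0],[0,0,0],[0,0,0],[0,0,0],[0,0,0]],"fingers":[0,0,0,0,0,0]}'; python3 -c "
from station import *
hand_in()"
```

```text
time_s: 55.1
eef_pos: [0.5485, -0.2082, 0.2118]
tool_rot: [-2.372, -2.059, 0.002]
ft_force: [0.3, 0.0, -1.1]
grip_width: 1.0
the job is handed in; nothing more can be done
```

The gasket test is set up in the fixture, and I handed the job in at 55 s of the 210 s allowed. I swung the red arm open and seated the load cell flat in the pocket. Both red-brown gaskets went over the pins, then the steel plate on top. I then swung the arm down until its foot rested on the plate and let go. Only two gaskets were on the bench.

**Last checks:**
- The side view after release showed a level stack with both pins through the plate, the foot on the plate and the gripper well clear.
- In the wrist and top pictures after release, the wrench, coil, fitting, rod, screwdriver and purple look-alike had not visibly moved. The pink and yellow look-alikes were partly hidden by the robot in those pictures; the parts I could see looked unmoved.

**What disagreed:** the fingertips are really about 35 mm above the reported TCP. Because of that my first two tries closed the gripper on nothing above the grip. I measured the offset from the pictures and a light touch on the bench, and allowed for it from then on.

While lowering the arm, the side force reached about 17 N. It was back to zero after release. I did not measure the arm's final angle.

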